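# Change the exhibits on a lit sample stand

### The job

Please change the display: first slide the lamp dimmer all the way to its off end (the red bar) and leave it off while you change the exhibits: put the old exhibits, the black remote and the aluminium offcut, into the grey tray, and lay each colour tile that is on the table flat on the sloping stand behind the label of its own colour, long side up the slope and its lower end at the lip. When all of them are in place, slide the dimmer up to the orange pointer. Leave everything else where it is.

Things in the scene. Friction and masses are not known exactly. Their poses are not given: they have to be found in the camera images.
- stand: Sloped wooden display stand, fixed. Origin under the middle of its base, z up, x away from the robot, y along its length (360 mm). A level white label strip (top 22 mm above the table, 24 mm deep, middle at x = -88 mm) runs along its front; behind it rises the deck.
- deck: The stand's plywood deck, 360 (y) x 165 mm, sloping up at 20 degrees away from the robot. Origin on its surface, middle of the foot of the lip, at (-70, 0, 28) mm in the stand's frame; x up the slope, y along the lip, z square out of the surface. The aluminium lip (x -8 to 0) stands 12 mm above the surface; a cream light bar 18 mm high closes the top end from x = 151 mm.
- dimmer_base: Dimmer box of dark steel, 70 x 180 x 30 mm, fixed. Origin under its middle, z up, the track runs along its y. Off end: -y, with a red bar and the shortest white ticks; the ticks grow towards full (+y).
- dimmer (a joint): Position of the dimmer's grip along its track, m: 0 = at the off end's stop, 0.12 = full; it grows towards +y of dimmer_base. At 0 the grip is centred 60 mm to -y of the box's middle. Slides with about 1.5 N of friction and stays where it is left.
- dimmer_top (a point): Middle of the top of the dimmer's grip, a white block 28 (across the track) x 20 (along it) x 40 mm high with a black line across its top; this point is 70.5 mm above the table, the grip's foot 30.5 mm.
- pointer: Flat orange pointer clip on the dimmer box beside the track (17 mm long, 1 mm thick, fixed), showing where the grip is to stand. Origin at its middle, same directions as dimmer_base: the grip is at the mark when dimmer_top has y = 0 in this frame.
- tray: Grey put-away tray, fixed, 190 (its x) x 220 (its y) x 28 mm high, walls and floor 5 mm thick. Origin under its middle.
- remote: Old exhibit: black remote control with grey keys, 140 (x) x 46 (y) x 22 (z) mm, loose, 0.15 kg. Origin in the middle of its underside. Starts on the deck, long side up the slope.
- extrusion: Old exhibit: offcut of aluminium profile with two dark grooves, 110 (x) x 44 (y) x 24 (z) mm, loose, 0.2 kg. Origin in the middle of its underside. Starts on the deck, long side up the slope.
- tile_green: Green colour-sample tile, 100 (x) x 46 (y) x 18 (z) mm with a small white square near one end of its upper face, loose, 0.12 kg, lying on the table at the start. Origin in the middle of its underside. May be absent.
- tab_green: Green label, 20 x 46 x 2 mm, fixed on the stand's label strip; origin at its middle, axes as the stand's. It marks the place of the green tile: on the deck right behind it (same y).
- tile_red: Red colour-sample tile, 100 (x) x 46 (y) x 18 (z) mm with a small white square near one end of its upper face, loose, 0.12 kg, lying on the table at the start. Origin in the middle of its underside. May be absent.
- tab_red: Red label, 20 x 46 x 2 mm, fixed on the stand's label strip; origin at its middle, axes as the stand's. It marks the place of the red tile: on the deck right behind it (same y).
- tile_blue: Blue colour-sample tile, 100 (x) x 46 (y) x 18 (z) mm with a small white square near one end of its upper face, loose, 0.12 kg, lying on the table at the start. Origin in the middle of its underside. May be absent.
- tab_blue: Blue label, 20 x 46 x 2 mm, fixed on the stand's label strip; origin at its middle, axes as the stand's. It marks the place of the blue tile: on the deck right behind it (same y).
- tile_yellow: Yellow colour-sample tile, 100 (x) x 46 (y) x 18 (z) mm with a small white square near one end of its upper face, loose, 0.12 kg, lying on the table at the start. Origin in the middle of its underside. May be absent.
- tab_yellow: Yellow label, 20 x 46 x 2 mm, fixed on the stand's label strip; origin at its middle, axes as the stand's. It marks the place of the yellow tile: on the deck right behind it (same y).
- mug: White mug, 80 mm across, 90 mm high, loose bystander, not part of the job. Origin in the middle of its underside.
- cone: Blue plastic cone, 52 mm across, 122 mm high, loose bystander, not part of the job. Origin in the middle of its underside.
- brass_disc: Brass slug, 30 mm across, 20 mm high, among the tiles, loose bystander, not part of the job. Origin in the middle of its underside.
- bottle: Clear bottle with a blue label, 64 mm across, 170 mm high, loose bystander, not part of the job. Origin in the middle of its underside.
There are look-alikes about, which are no part of the job. What is meant by the tile_green is not pink, and is the smaller of those in its own colour. Several things look just like the tile_red: the one meant starts farthest to the robot's right.

How it is judged:
By the outcome, as a careful person would: the job done as asked, in the order asked, and still so for the second after the job is handed in, with the robot touching nothing.
Of tile_green, tile_red, tile_blue, tile_yellow only 2 to 4 are there at a start; the rules pass over those that are not, and their reading is None.
At some moment in a run one of tile_green, tile_red, tile_blue, tile_yellow, remote, extrusion may be knocked a few centimetres aside while the robot is not near it.
It also fails if it takes over 210 s, if anything falls off the work surface, if the arm or the gripper's body presses on something with over 40 N, if the wrist force passes 120 N, or if a joint passes its speed limit or range.

### The arm

A 6-joint arm with a two-finger parallel gripper is mounted at the origin on the work surface. World frame = base frame: x ahead of the robot, y to its left, z up, the work surface at z = 0. Lengths are in mm, angles in rad, forces in N, time in s.
With the tool pointing down it reaches from about 350 to 975 mm from the base axis. Payload 7.1 kg.
Tool frame: the origin (TCP) lies midway between the tips of the shut fingers; the grasp point (between the pads) lies 19 mm behind it; z points along the fingers, y is the line along which they close (so a half turn about z gives the same grasp; the last joint's range is limited). The gripper opens to 88 mm and grips with 3 to 60 N. Pads are 20 mm wide; open, the fingers measure 115 mm over their backs; the gripper's body (75 mm by 178 mm) begins 61 mm behind the grasp point.
Start: joints at [1.223, 0.423, 1.63, -0, 1.089, -0.019], TCP at [201.785, 591.513, 222.675] pointing down, gripper open.
Joint ranges: [-3, 3], [-0.9, 2.11], [0.09, 2.58], [-1.31, 4.45], [0.11, 2.69], [-2.54, 2.54]. Speed limits (rad/s): [2.39, 2.39, 3.01, 3.14, 3.14, 3.14].

### API

Orientations are given as a rotation vector (axis times angle).
In Python, from workcell import ctrl gives the robot as it stands. The module is installed in compiled form; this text tells all that it offers.
- The arm moves only by the tool apply_moves, never from a script. Its argument "targets" is a list of rows, each a list of 3 entries, a list of its own where there are three numbers: the opening, from -1 (shut) to 1 (fully open), then the shift along the tool's x, y, z normalised to -1 to 1, where 1 is 5 cm, then the turn, a rotation vector about the tool's x, y, z normalised to -1 to 1, where 1 is 90 degrees. In form: [[jaw, [x, y, z], [wx, wy, wz]], ...]. A call has 1 to 8 rows; each row shifts and turns the commanded pose from where the row before left it, along the tool's axes as they then stand; what a row does not reach is not made up. A row lasts 1/8 s, in which the tool goes at most 62.5 mm and 10.7 degrees, less where a joint would pass 70% of its speed; a pose out of reach is approached as far as the arm can. A call with a number of a shift or a turn outside -1 to 1 is refused whole. A call with a gripper value outside its range is refused whole. The fingers move at their own pace and stop on an object; the grip force is fixed at half the most. Time passes only in rows, so rows that do not move let the fingers close. It gives the time, the measured TCP pose, the force, the opening and the grip force at its end, in the units of the state.
- ctrl.get_obs(): the state, without advancing time (a new reading comes with each control period).
- ctrl.get_image(name): name is "scene" or "side" or "wrist"; returns a dict with "pixels" (384x512x3 uint8, blue, green, red), "camera_matrix" (3x3 intrinsics, pixels), "view" (4x4, takes a point from world to camera coordinates); the wrist camera has in their place "hand_eye" (4x4, takes a point from camera to tool coordinates, whose origin is the TCP and whose axes are the flange's). Camera axes: x right, y down, z forward; pixel columns grow to the right and rows downward; lengths in mm; the calibration is good to about 2 mm. The wrist camera is an equidistant fisheye: a pixel r from the principal point sees the ray r / f radians off the axis. A picture is of the moment at which its call begins: read the wrist's pose just before it. There is no depth.
- ctrl.close_job(): hands the job in; it is judged then, once.
Trained networks look in the newest picture that a camera, given by its name, has taken for a name from the list of things; names that differ only in an ending like _2 or _b are one class to them, and where a whole thing is asked for, a point or a joint stands for the part that bears it (a point fixed in the world has none). Each returns a list of dicts, best first, with "score" (0 to 1); they miss things now and then, are a little off and sometimes report something else, mostly with a low value. They report only what shows in the picture. A call takes as long as a camera call. They do not tell look-alikes from the thing itself.
- ctrl.masks_of(label, camera): "region" (384x512 bool, what is visible of it) and "bbox" ([left, top, right, bottom] in pixels, round what is visible of it).
- ctrl.pinpoint(label, camera): "xy" ([column, row] in pixels: a listed point, or the origin of a listed thing).
The state is a dict: "t": time; "qpos": joint angles; "qvel": joint speeds; "joint_torque": joint torques, N m; "ee_pos": TCP position; "orientation": TCP orientation; "ft_force": force on the tool from outside, world axes, zero at the start; "moment": the same for the moment, N m; "width": finger opening in mm; "grasp_force": force on a finger pad.
Only numpy, scipy, OpenCV 4.12 (cv2) and the standard library are available. Lean on these libraries where they do the work, as an engineer would, in place of code of your own. Each camera call takes 0.05 s, during which the arm holds its last target. There are 200 camera calls.

## Working session

There is one attempt and no reset: what is moved stays moved. The work goes in short steps, Python scripts to look and compute and a tool call to move; the robot and the scene stay as the last step left them, time stands still between calls to the robot, and variables do not carry over. Pictures are saved under pics/ and viewed, at most 14 in all, crops included, and the job is handed in when it is done.

Besides the shell and the picture viewer there is one more tool, called after ">>>" by a JSON object that holds its "api" and its "payload", one argument or row to a line. apply_moves: Moves the arm, as the interface text tells. Scaled input: -1 to 1 covers 5 cm each way for a shift and 90 degrees each way for a turn. Its arguments: {"type":"object","properties":{"targets":{"type":"array"}},"required":["targets"]}

```bash
mkdir -p pics; cat > h.py <<'E'
import numpy as np, cv2
from scipy.spatial.transform import Rotation as R
from workcell import ctrl
def pix2world(im,px,z):
    K=np.array(im["camera_matrix"]);V=np.array(im["view"])
    d=np.linalg.inv(K)@np.array([px[0],px[1],1.]);Rm=V[:3,:3];c=-Rm.T@V[:3,3];d=Rm.T@d
    return c+d*(z-c[2])/d[2]
def proj(im,P):
    K=np.array(im["camera_matrix"]);V=np.array(im["view"])
    p=V[:3,:3]@np.array(P)+V[:3,3];p=K@p;return p[:2]/p[2]
def wrist2world(im,obs,px,z):
    K=np.array(im["camera_matrix"]);H=np.array(im["hand_eye"])
    v=np.array([(px[0]-K[0,2])/K[0,0],(px[1]-K[1,2])/K[1,1]]);r=np.linalg.norm(v)
    d=np.array([*(np.sin(r)*v/max(r,1e-9)),np.cos(r)])
    T=R.from_rotvec(obs["orientation"]).as_matrix()
    c=T@H[:3,3]+np.array(obs["ee_pos"]);d=T@H[:3,:3]@d
    return c+d*(z-c[2])/d[2]
E
python3 - <<'E'
from h import *
o=ctrl.get_obs();print({k:np.round(v,3) for k,v in o.items()})
for n in ["scene","side","wrist"]:
    im=ctrl.get_image(n);cv2.imwrite(f"pics/{n}0.png",im["pixels"])
    print(n,np.round(im["camera_matrix"],1).tolist(),np.round(im.get("view",im.get("hand_eye")),3).tolist())
    if n!="wrist":
        for l in ["tab_green","tab_red","tab_blue","tab_yellow","tile_green","tile_red","tile_blue","tile_yellow","remote","extrusion","dimmer_top","dimmer_base","pointer","tray","stand","deck"]:
            Z={"tab":23,"til":0,"dim":70.5,"poi":31,"tra":0}.get(l[:3],0)
            if l=="dimmer_base":Z=0
            print(l,[(round(q["score"],2),np.round(q["xy"]).tolist(),np.round(pix2world(im,q["xy"],Z)[:2]).tolist()) for q in ctrl.pinpoint(l,n)[:4]])
E
```

```text
{'t': np.float64(0.0), 'qpos': array([ 1.223,  0.424,  1.631, -0.   ,  1.089, -0.019]), 'qvel': array([ 0.001, -0.001,  0.001, -0.001, -0.   ,  0.001]), 'joint_torque': array([ 2.0000e-03, -5.4464e+01, -2.7366e+01,  6.5000e-02,  2.3000e-02,
       -0.0000e+00]), 'ee_pos': array([201.591, 590.996, 221.91 ]), 'orientation': array([-5.140e-01, -3.099e+00,  2.000e-03]), 'ft_force': array([-0.045,  0.835, -0.04 ]), 'moment': array([0.032, 0.01 , 0.041]), 'grasp_force': np.float64(0.0), 'width': np.float64(87.884)}
scene [[452.9, 0.0, 250.3], [0.0, 452.9, 187.3], [0.0, 0.0, 1.0]] [[-0.654, 0.756, 0.011, 308.726], [0.625, 0.549, -0.555, -283.476], [-0.425, -0.356, -0.832, 1655.854], [0.0, 0.0, 0.0, 1.0]]
tab_green [(0.48, [327.0, 256.0], [509.0, 324.0])]
tab_red [(0.72, [135.0, 206.0], [760.0, -221.0]), (0.55, [272.0, 232.0], [551.0, 156.0]), (0.47, [161.0, 247.0], [802.0, -58.0])]
tab_blue [(0.45, [298.0, 243.0], [530.0, 234.0])]
tab_yellow [(0.38, [243.0, 222.0], [584.0, 67.0])]
tile_green [(0.85, [233.0, 182.0], [483.0, -65.0]), (0.7, [191.0, 210.0], [650.0, -92.0]), (0.58, [231.0, 89.0]
[... 1566 characters left out ...]
7.0, -183.0]), (0.47, [275.0, 153.0], [475.0, -216.0])]
extrusion [(0.7, [220.0, 274.0], [599.0, 280.0]), (0.22, [250.0, 286.0], [514.0, 314.0])]
dimmer_top [(0.62, [291.0, 238.0], [410.0, 192.0])]
dimmer_base [(0.64, [289.0, 243.0], [411.0, 159.0])]
pointer []
tray [(0.93, [287.0, 116.0], [438.0, -426.0])]
stand [(0.8, [215.0, 253.0], [624.0, 214.0])]
deck [(0.83, [238.0, 244.0], [559.0, 174.0]), (0.71, [274.0, 155.0], [476.0, -208.0]), (0.47, [290.0, 117.0], [429.0, -418.0]), (0.38, [247.0, 159.0], [568.0, -182.0])]
wrist [[297.3, 0.0, 253.2], [0.0, 297.3, 193.0], [0.0, 0.0, 1.0]] [[0.0, -0.97, -0.242, 66.68], [1.0, 0.0, 0.001, 0.082], [-0.001, -0.242, 0.97, -161.93], [0.0, 0.0, 0.0, 1.0]]
```

```bash
python3 - <<'E'
import cv2
for n in ["scene","side"]:
    i=cv2.imread(f"pics/{n}0.png");i=i[80:330,110:400]; cv2.imwrite(f"pics/{n}0c.png",cv2.resize(i,(690,595),interpolation=cv2.INTER_CUBIC))
E
```

```text
(no output)
```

View pics/scene0c.png

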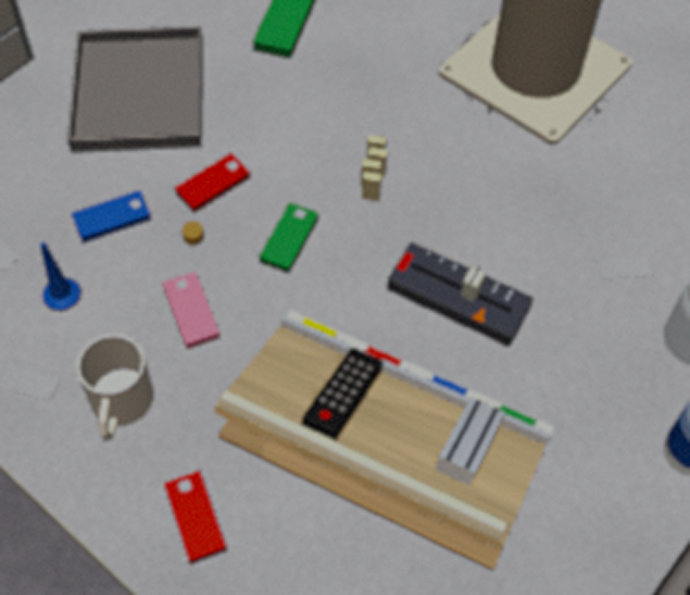

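View pics/side0c.png

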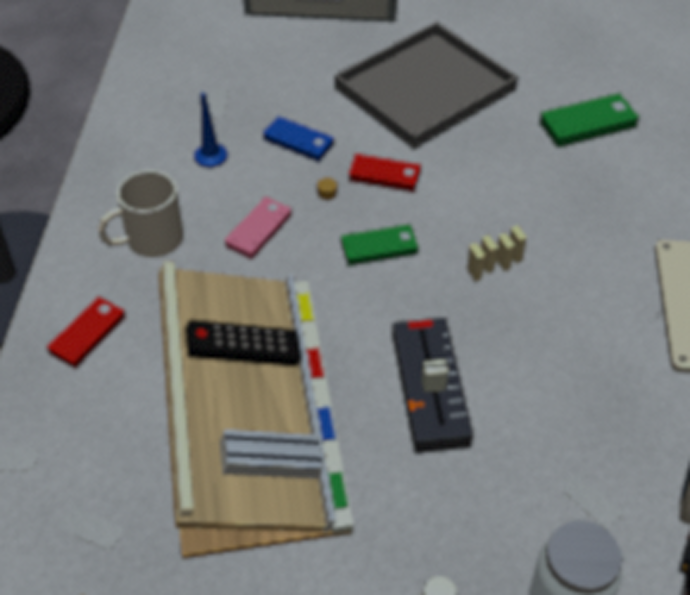

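The views show the remote and the offcut on the deck, and tabs yellow, red, blue and green from the robot's right to its left. The tiles on the table are blue at scene crop (112,215), red (212,182) and small green (290,237). The look-alikes are the red behind the stand, the pink one and the large green. There is no yellow tile. Next I'll fit box models to both views.

```bash
cat >> h.py <<'E'
from scipy.optimize import minimize
def boxpts(l,w,h,z0=0):
    return np.array([[sx*l/2,sy*w/2,z0+z] for sx in(-1,1) for sy in(-1,1) for z in(0,h)])
def place(P,x,y,yaw): 
    c,s=np.cos(yaw),np.sin(yaw);return P@np.array([[c,s,0],[-s,c,0],[0,0,1]])+[x,y,0]
def hullmask(im,P):
    q=np.array([proj(im,p) for p in P]);m=np.zeros((384,512),np.uint8)
    cv2.fillConvexPoly(m,cv2.convexHull(np.round(q*16).astype(np.int32)),255,lineType=cv2.LINE_AA,shift=4);return m/255.
def fit(P,obs,x0,yaws=np.arange(0,np.pi,np.pi/12)):
    """obs: list of (im,mask)"""
    def f(v):
        M=place(P,*v); t=0
        for im,m in obs:
            h=hullmask(im,M);t+=1-np.minimum(h,m).sum()/np.maximum(h,m).sum()
        return t/len(obs)
    c=sorted((f([*x0,a]),a) for a in yaws)
    best=None
    for _,a in c[:2]:
        r=minimize(f,[*x0,a],method="Nelder-Mead",options=dict(initial_simplex=[[*x0,a],[x0[0]+8,x0[1],a],[x0[0],x0[1]+8,a],[*x0,a+.15]],xatol=.05,fatol=1e-5))
        if best is None or r.fun<best.fun:best=r
    return best.x,best.fun
def netmask(l,cam,near):
    """mask of class l nearest pixel near"""
    c=[q for q in ctrl.masks_of(l,cam)]
    if not c:return None
    def d(q):
        ys,xs=np.nonzero(q["region"]);return np.hypot(xs.mean()-near[0],ys.mean()-near[1]) if len(xs) else 1e9
    q=min(c,key=d);return q["region"].astype(float) if d(q)<25 else None
E
cat > m1.py <<'E'
from h import *
ims={n:ctrl.get_image(n) for n in["scene","side"]}
B={"tile_green":(100,46,18,488,-67),"tile_red":(100,46,18,483,-210),"tile_blue":(100,46,18,613,-290),"tray":(190,220,28,437,-425),"dimmer_base":(70,180,30,408,159)}
for l,(a,b,h,x,y) in B.items():
    ob=[]
    for n,im in ims.items():
        m=netmask(l,n,proj(im,[x,y,h/2]))
        if m is not None: 
            if l in("dimmer_base",):
                g=hullmask(im,boxpts(400,400,0,0)+[x,y,0]); m=m*(g>0)
            ob.append((im,m))
    P=boxpts(a,b,h)
    for s in [ob]+[[o] for o in ob]:
        v,e=fit(P,s,[x,y]);print(l,len(s),np.round(v[:2],1),round(np.degrees(v[2])%180,1),"err",round(e,3))
T={}
for n,im in ims.items():
    hsv=cv2.cvtColor(im["pixels"],cv2.COLOR_BGR2HSV)
    for l,(x,y),hs in [("yellow",(576,66),(22,35)),("red",(551,154),(0,10)),("blue",(533,236),(105,125)),("green",(511,323),(50,80)),("orange",(425,190),(8,20))]:
        u=proj(im,[x,y,23]);m=((hsv[...,0]>=hs[0])&(hsv[...,0]<=hs[1])|((l=="red")&(hsv[...,0]>172)))&(hsv[...,1]>120)&(hsv[...,2]>60)
        yy,xx=np.nonzero(m);k=np.hypot(xx-u[0],yy-u[1])<16 
        c=[xx[k].mean(),yy[k].mean()];print(n,l,k.sum(),np.round(pix2world(im,c,31.5 if l=="orange" else 24)[:2],1))
E
python3 m1.py
```

```text
tile_green 2 [484.9 -71.7] 21.0 err 0.205
tile_green 1 [483.2 -72.6] 21.9 err 0.179
tile_green 1 [486.5 -71.3] 23.7 err 0.229
tile_red 2 [ 484.4 -214.6] 171.7 err 0.19
tile_red 1 [ 483.7 -215.2] 172.8 err 0.142
tile_red 1 [ 489.8 -215.3] 176.0 err 0.229
tile_blue 2 [ 619.1 -278.9] 151.4 err 0.182
tile_blue 1 [ 618.1 -279.1] 152.4 err 0.149
tile_blue 1 [ 619.4 -276.7] 144.6 err 0.202
tray 2 [ 434.1 -422.2] 135.7 err 0.065
tray 1 [ 432.6 -423.1] 135.5 err 0.056
tray 1 [ 436.4 -422. ] 134.4 err 0.073
dimmer_base 2 [406.7 159.1] 12.4 err 0.145
dimmer_base 1 [404.8 160. ] 13.1 err 0.14
dimmer_base 1 [409.8 156.8] 10.7 err 0.14
scene yellow 31 [568.5  58. ]
scene red 42 [548.7 143.2]
scene blue 32 [524.6 232.8]
scene green 24 [502.4 320.3]
scene orange 22 [425.6 204. ]
side yellow 49 [572.3  62.9]
side red 50 [550.3 150.6]
side blue 57 [528.8 237.3]
side green 60 [507.  324.6]
side orange 24 [426.8 206.7]
```

```bash
cat >> h.py <<'E'
def down(ya):
    """tool down, tool y along world angle ya (deg)"""
    a=np.radians(ya);y=np.array([np.cos(a),np.sin(a),0]);z=np.array([0,0,-1.]);return np.c_[np.cross(y,z),y,z]
def tilted(stand_yaw,flip=False,pitch=20):
    """tool square to the deck, y along the stand's y"""
    s=np.radians(stand_yaw);X=np.array([np.cos(s),np.sin(s),0]);Y=np.array([-np.sin(s),np.cos(s),0]);p=np.radians(pitch)
    z=np.sin(p)*X-np.cos(p)*np.array([0,0,1]);y=-Y if flip else Y;return np.c_[np.cross(y,z),y,z]
def plan(p,Rg,p0=None,R0=None):
    o=ctrl.get_obs();p0=np.array(o["ee_pos"]) if p0 is None else np.array(p0)
    R0=R.from_rotvec(o["orientation"]).as_matrix() if R0 is None else R0
    t=R.from_matrix(R0.T@Rg).as_rotvec(); s=Rg.T@(np.array(p)-p0)
    print("turn",np.round(t/(np.pi/2),3),"deg",round(np.degrees(np.linalg.norm(t)),1),"| shift after turn",np.round(s/50,3),"| shift before turn",np.round(R0.T@(np.array(p)-p0)/50,3))
E
python3 - <<'E'
from h import *
plan([405,160,190],down(103)); plan([405,160,190],down(283))
E
```

```text
turn [-0.    -0.    -0.354] deg 31.8 | shift after turn [-2.018 -9.323  0.653] | shift before turn [-6.633 -6.855  0.654]
turn [-0.     0.     1.646] deg 148.2 | shift after turn [2.018 9.323 0.653] | shift before turn [-6.633 -6.855  0.654]
```

>>> {"api": "apply_moves", "payload": {
  "targets": [
    [1, [-0.83, -0.85, 0], [0, 0, 0]],
    [1, [-0.83, -0.86, 0], [0, 0, 0]],
    [1, [-0.83, -0.86, 0], [0, 0, 0]],
    [1, [-0.83, -0.86, 0], [0, 0, 0]],
    [1, [-0.83, -0.86, 0], [0, 0, 0]],
    [1, [-0.83, -0.86, 0], [0, 0, 0]],
    [1, [-0.83, -0.85, 0], [0, 0, 0]],
    [1, [-0.83, -0.85, 0], [0, 0, 0]]
  ]
}}

```text
t: 3.35
ee_pos: [406.2, 158.5, 223.1]
orientation: [0.514, 3.098, 0.001]
ft_force: [0.9, 0.8, 0.4]
width: 87.7
grasp_force: 0.0
```

>>> {"api": "apply_moves", "payload": {
  "targets": [
    [1, [0, 0, 0.2], [0, 0, -0.09]],
    [1, [0, 0, 0.2], [0, 0, -0.09]],
    [1, [0, 0, 0.2], [0, 0, -0.09]],
    [1, [0, 0, 0.05], [0, 0, -0.08]],
    [1, [0, 0, 0], [0, 0, 0]]
  ]
}}

```text
t: 3.98
ee_pos: [405.4, 160.1, 190.1]
orientation: [0.344, -3.122, 0.0]
ft_force: [0.7, -0.2, -0.2]
width: 88.1
grasp_force: 0.0
```

```bash
python3 - <<'E'
from h import *
o=ctrl.get_obs();print(np.round(o["ee_pos"],1),np.round(o["orientation"],3),np.round(o["qpos"],2),o["t"])
im=ctrl.get_image("wrist");cv2.imwrite("pics/w1.png",cv2.resize(im["pixels"],(768,576)))
for l,z in [("dimmer_top",70.5),("dimmer_base",0),("pointer",31)]+[(f"tab_{c}",23) for c in("yellow","red","blue","green")]:
    print(l,[(round(q["score"],2),np.round(q["xy"],1).tolist(),np.round(wrist2world(im,o,q["xy"],z)[:2],1).tolist()) for q in ctrl.pinpoint(l,"wrist")[:3]])
E
```

```text
[405.4 160.1 190.1] [ 0.344 -3.122  0.   ] [ 0.35  0.19  2.06  0.    0.89 -1.44] 3.975
dimmer_top [(0.71, [269.4, 191.6], [404.1, 176.7])]
dimmer_base [(0.75, [252.5, 178.5], [408.7, 160.7])]
pointer [(0.63, [290.2, 201.7], [419.3, 206.7]), (0.57, [253.0, 175.5], [399.3, 159.3])]
tab_yellow []
tab_red []
tab_blue []
tab_green []
```

View pics/w1.png

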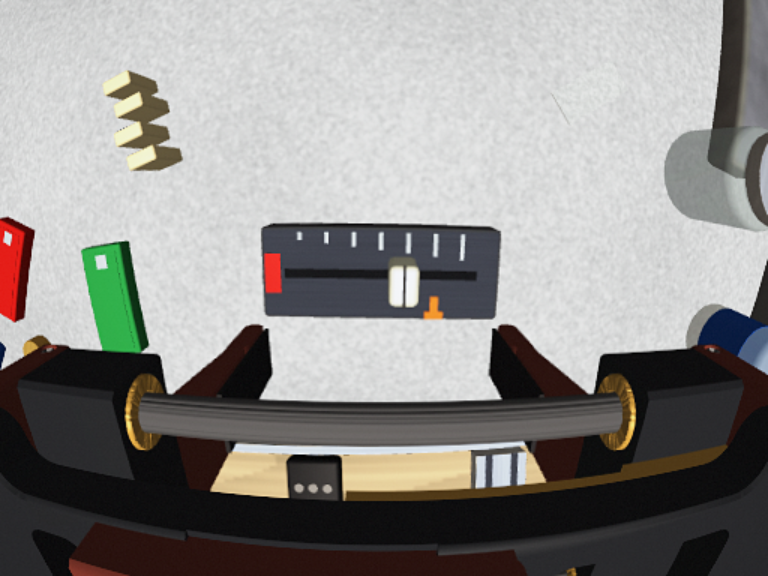

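```bash
python3 - <<'E'
from h import *
o=ctrl.get_obs();im=ctrl.get_image("wrist")
w=lambda u,v,z:wrist2world(im,o,(u/1.5,v/1.5),z)[:2]
C=[w(*p,30) for p in [(262,227),(498,230),(494,318),(265,315)]]
c=np.mean(C,0);print(np.round(C,1).tolist(),c,"len",np.linalg.norm(C[0]-C[1]),np.linalg.norm(C[1]-C[2]))
d=(C[1]+C[2]-C[0]-C[3]);d/=np.linalg.norm(d);print("yaw",np.degrees(np.arctan2(-d[0],d[1])))
hsv=cv2.cvtColor(im["pixels"],cv2.COLOR_BGR2HSV)
m=(hsv[...,0]>=8)&(hsv[...,0]<=20)&(hsv[...,1]>150)&(hsv[...,2]>150);m[:195]=0;m[220:]=0;m[:,:270]=0;m[:,310:]=0
yy,xx=np.nonzero(m);print("pointer px",xx.mean(),yy.mean(),len(xx),xx.min(),xx.max(),yy.min(),yy.max())
p=w(xx.mean()*1.5+.7,yy.mean()*1.5+.7,31);g=w(404,286.5,70.5)
print("pointer",p,"along",(p-c)@d,"grip",g,"along",(g-c)@d)
for n in(38,): plan([*g,150],down(np.degrees(np.arctan2(d[1],d[0]))))
E
```

```text
[[391.6, 68.4], [355.5, 239.6], [421.9, 255.4], [458.4, 81.8]] [406.84485055 161.29195304] len 175.00748618143797 68.30127297985652
yaw 11.885281907334459
pointer px 288.325 205.575 120 282 294 197 211
pointer [424.86996799 206.60659127] along 40.63085572958186 grip [403.78394756 176.68474033] along 15.693197124093642
turn [0.    0.    0.008] deg 0.8 | shift after turn [-0.035  0.33   0.806] | shift before turn [-0.039  0.329  0.806]
```

>>> {"api": "apply_moves", "payload": {
  "targets": [
    [0.2, [-0.04, 0.33, 0.7], [0, 0, 0.01]],
    [0.2, [0, 0, 0.8], [0, 0, 0]],
    [0.2, [0, 0, 0.8], [0, 0, 0]],
    [0.2, [0, 0, 0.6], [0, 0, 0]],
    [0.2, [0, 0, 0], [0, 0, 0]],
    [-1, [0, 0, 0], [0, 0, 0]],
    [-1, [0, 0, 0], [0, 0, 0]],
    [-1, [0, 0, 0], [0, 0, 0]]
  ]
}}

```text
t: 5.42
ee_pos: [404.5, 177.0, 46.2]
orientation: [-0.322, 3.123, 0.001]
ft_force: [0.0, 0.1, 0.5]
width: 26.2
grasp_force: 0.0
```

>>> {"api": "apply_moves", "payload": {
  "targets": [
    [-1, [0, 0, 0], [0, 0, 0]],
    [-1, [0, 0, 0], [0, 0, 0]],
    [-1, [0, -0.3, 0], [0, 0, 0]],
    [-1, [0, -0.3, 0], [0, 0, 0]],
    [-1, [0, -0.3, 0], [0, 0, 0]],
    [-1, [0, -0.3, 0], [0, 0, 0]],
    [-1, [0, -0.2, 0], [0, 0, 0]],
    [-1, [0, 0, 0], [0, 0, 0]]
  ]
}}

```text
t: 6.42
ee_pos: [418.6, 107.6, 45.9]
orientation: [-0.32, 3.124, -0.0]
ft_force: [-1.0, -1.1, 8.3]
width: 19.9
grasp_force: 30.0
```

>>> {"api": "apply_moves", "payload": {
  "targets": [
    [-1, [0, -0.04, 0], [0, 0, 0]],
    [-1, [0, -0.04, 0], [0, 0, 0]],
    [-1, [0, -0.04, 0], [0, 0, 0]],
    [-1, [0, 0, 0], [0, 0, 0]]
  ]
}}

```text
t: 6.92
ee_pos: [419.8, 102.3, 45.9]
orientation: [-0.322, 3.124, 0.0]
ft_force: [-1.4, -1.1, 8.8]
width: 19.8
grasp_force: 30.0
```

>>> {"api": "apply_moves", "payload": {
  "targets": [
    [-1, [0, -0.02, 0], [0, 0, 0]],
    [-1, [0, -0.02, 0], [0, 0, 0]],
    [-1, [0, 0, 0], [0, 0, 0]]
  ]
}}

```text
t: 7.3
ee_pos: [419.9, 101.7, 45.9]
orientation: [-0.32, 3.124, 0.003]
ft_force: [-4.1, 12.4, 8.4]
width: 19.7
grasp_force: 30.0
```

>>> {"api": "apply_moves", "payload": {
  "targets": [
    [0, [0, 0, 0], [0, 0, 0]],
    [0, [0, 0, 0], [0, 0, 0]],
    [0, [0, 0, -0.8], [0, 0, 0]],
    [0, [0, 0, -1], [0, 0, 0]],
    [0, [-0.5, 0.2, -1], [0, 0, 0]],
    [0, [-1, 0.5, -1], [0, 0, 0]],
    [0, [-1, 0.3, -0.5], [0, 0, 0]],
    [0, [-1, 0.2, 0], [0, 0, 0]]
  ]
}}

```text
t: 8.3
ee_pos: [574.0, 190.1, 254.8]
orientation: [-0.322, 3.12, 0.001]
ft_force: [-0.4, 0.9, 0.4]
width: 43.6
grasp_force: 0.0
```

>>> {"api": "apply_moves", "payload": {
  "targets": [
    [0, [-1, 0.5, 0], [0, 0, 0]],
    [0, [-0.5, 0.5, 0], [0, 0, 0]],
    [0, [0, 0, 0], [0, 0, 0]]
  ]
}}

```text
t: 8.68
ee_pos: [635.3, 254.5, 250.8]
orientation: [0.324, -3.124, 0.0]
ft_force: [-0.3, -0.0, -0.8]
width: 44.0
grasp_force: 0.0
```

```bash
python3 - <<'E'
from h import *
o=ctrl.get_obs();print(np.round(o["ee_pos"],1),np.round(o["orientation"],3),np.round(o["qpos"],2),o["t"])
im=ctrl.get_image("wrist");cv2.imwrite("pics/w2.png",cv2.resize(im["pixels"],(768,576)))
for l,z in [("dimmer_top",70.5),("pointer",31),("remote",50),("extrusion",50)]+[(f"tab_{c}",23) for c in("yellow","red","blue","green")]:
    print(l,[(round(q["score"],2),np.round(q["xy"],1).tolist(),np.round(wrist2world(im,o,q["xy"],z)[:2],1).tolist()) for q in ctrl.pinpoint(l,"wrist")[:3]])
E
```

```text
[635.3 254.5 250.8] [ 0.324 -3.124  0.   ] [ 0.36  0.48  1.46  0.    1.19 -1.41] 8.675
dimmer_top [(0.72, [223.7, 158.1], [619.9, 216.9])]
pointer [(0.56, [252.5, 9.6], [424.4, 210.0])]
remote [(0.84, [176.9, 162.4], [639.6, 158.1])]
extrusion [(0.76, [300.7, 149.0], [592.0, 305.9]), (0.43, [185.2, 95.5], [555.5, 153.4])]
tab_yellow [(0.55, [123.0, 100.9], [574.1, 58.9])]
tab_red [(0.95, [185.1, 93.7], [552.1, 146.3]), (0.75, [55.0, 223.8], [783.8, -48.1])]
tab_blue [(0.68, [256.6, 88.9], [528.8, 237.3])]
tab_green [(0.87, [326.5, 89.6], [508.0, 327.2])]
```

View pics/w2.png

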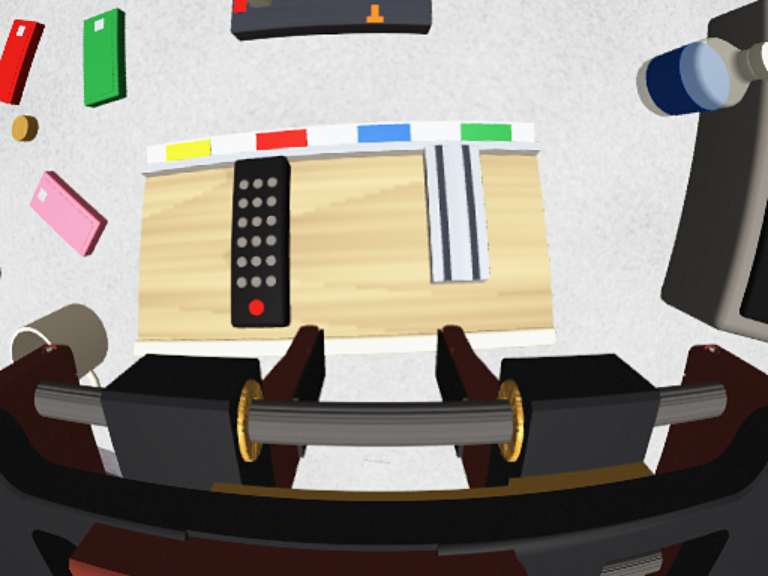

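The wrist view shows the four tabs at rows 130–150, the remote behind red at about (262,240) and the offcut between blue and green at (458,212). I'll measure in the deck frame.

```bash
cat >> h.py <<'E'
def wray(im,obs,px):
    K=np.array(im["camera_matrix"]);H=np.array(im["hand_eye"])
    v=np.array([(px[0]-K[0,2])/K[0,0],(px[1]-K[1,2])/K[1,1]]);r=np.linalg.norm(v)
    d=np.array([*(np.sin(r)*v/max(r,1e-9)),np.cos(r)]);T=R.from_rotvec(obs["orientation"]).as_matrix()
    return T@H[:3,3]+np.array(obs["ee_pos"]),T@H[:3,:3]@d
class Deck:
    """red tab xy and yaw deg define stand; y measured from the red tab"""
    def __init__(s,tab,yaw):
        a=np.radians(yaw);X=np.array([np.cos(a),np.sin(a),0]);Y=np.array([-np.sin(a),np.cos(a),0]);p=np.radians(20);Z=np.array([0,0,1.])
        s.o=np.array([*tab,28.])+18*X;s.M=np.c_[np.cos(p)*X+np.sin(p)*Z,Y,-np.sin(p)*X+np.cos(p)*Z]
    def hit(s,im,obs,px,h):
        c,d=wray(im,obs,px);c=s.M.T@(c-s.o);d=s.M.T@d;return (c+d*(h-c[2])/d[2])[:2]
    def w(s,p):return s.o+s.M@np.array(p,float)
HS={"yellow":(20,35),"red":(0,8),"blue":(100,125),"green":(50,80)}
def colmask(im,c,s=110):
    h=cv2.cvtColor(im["pixels"],cv2.COLOR_BGR2HSV);a,b=HS[c]
    return (((h[...,0]>=a)&(h[...,0]<=b))|((c=="red")&(h[...,0]>172)))&(h[...,1]>s)&(h[...,2]>50)
def blobs(m,amin=40):
    n,l,st,ce=cv2.connectedComponentsWithStats(m.astype(np.uint8));return [(l==i,ce[i],st[i,4]) for i in range(1,n) if st[i,4]>=amin]
E
cat > m2.py <<'E'
from h import *
o=ctrl.get_obs();im=ctrl.get_image("wrist");cv2.imwrite("pics/w2raw.png",im["pixels"])
near={"yellow":(574,59),"red":(552,146),"blue":(529,237),"green":(508,327)};T={}
for c,n in near.items():
    b=[wrist2world(im,o,ce,24)[:2] for _,ce,a in blobs(colmask(im,c,100),30)]
    T[c]=min(b,key=lambda q:np.hypot(*(q-n)));print(c,np.round(T[c],1))
P=np.array(list(T.values()));m=P.mean(0);u=np.linalg.svd(P-m)[2][0];u*=np.sign(u[1]);yaw=np.degrees(np.arctan2(-u[0],u[1]))
s=(P-m)@u;print("yaw",yaw,"s",np.round(s,1),"res",np.round((P-m)@np.array([u[1],-u[0]]),1))
D=Deck(m,yaw);print("D",m,yaw)
for n,h,c in [("remote",22,[(236,163),(289,157),(288,323),(232,321)]),("extr",24,[(428,145),(478,148),(488,277),(434,280)])]:
    print(n,[np.round(D.hit(im,o,np.array(p)/1.5,h),1).tolist() for p in c])
print("deck corners",[np.round(D.hit(im,o,np.array(p)/1.5,h),1).tolist() for p,h in [((143,172),12),((539,151),12),((133,345),18),((556,333),18)]])
E
python3 m2.py
```

```text
yellow [572.1  62.5]
red [550.3 149.3]
blue [528.6 236.1]
green [506.7 322.5]
yaw 14.114292416950763 s [-134.1  -44.7   44.9  133.9] res [-0.  -0.   0.1 -0. ]
D [539.43038243 192.60252819] 14.114292416950763
remote [[7.8, -80.2], [6.9, -34.5], [141.0, -35.5], [138.3, -80.9]]
extr [[3.3, 78.4], [6.3, 119.3], [112.3, 117.9], [113.0, 76.1]]
deck corners [[0.4, -177.3], [2.7, 177.0], [156.7, -176.1], [158.1, 173.2]]
```

```bash
cat >> h.py <<'E'
D=Deck((539.43,192.60),14.11)
E
python3 - <<'E'
from h import *
plan(D.w([74,-57.8,120]),tilted(14.11));plan(D.w([74,-57.8,4]),tilted(14.11));print(D.w([74,-57.8,4]))
E
```

```text
turn [-0.005 -0.222 -0.026] deg 20.1 | shift after turn [ 1.724 -1.86   1.205] | shift before turn [ 1.131 -1.908  1.722]
turn [-0.005 -0.222 -0.026] deg 20.1 | shift after turn [ 1.724 -1.86   3.525] | shift before turn [ 0.339 -1.875  3.902]
[637.09013628 157.55054608  57.06826109]
```

>>> {"api": "apply_moves", "payload": {
  "targets": [
    [0.6, [0, 0, 0], [0, -0.11, -0.01]],
    [0.6, [0, 0, 0], [0, -0.11, -0.02]],
    [0.6, [0.86, -0.93, 0.6], [0, 0, 0]],
    [0.6, [0.86, -0.93, 0.6], [0, 0, 0]],
    [0.6, [0, 0, 0.8], [0, 0, 0]],
    [0.6, [0, 0, 0], [0, 0, 0]]
  ]
}}

```text
t: 9.93
ee_pos: [615.1, 160.8, 136.4]
orientation: [-0.352, 2.78, 0.047]
ft_force: [-0.0, -0.7, 0.1]
width: 70.5
grasp_force: 0.0
```

```bash
python3 - <<'E'
from h import *
o=ctrl.get_obs();im=ctrl.get_image("wrist");cv2.imwrite("pics/w3.png",cv2.resize(im["pixels"],(768,576)))
print(np.round(o["ee_pos"],1))
plan(D.w([74,-57.8,4]),tilted(14.11))
E
```

```text
[615.1 160.8 136.4]
turn [-0.005 -0.003  0.005] deg 0.7 | shift after turn [ 0.189 -0.179  1.658] | shift before turn [ 0.182 -0.166  1.66 ]
```

View pics/w3.png

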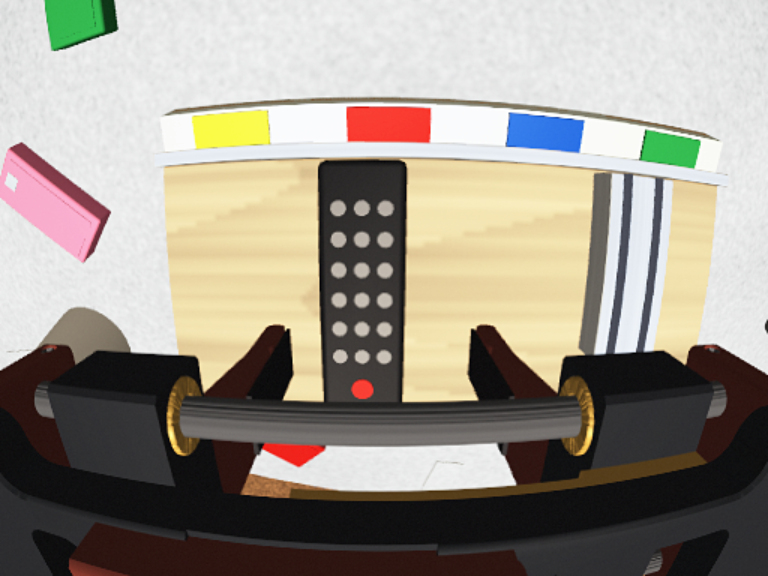

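>>> {"api": "apply_moves", "payload": {
  "targets": [
    [0.6, [0.19, -0.17, 0.4], [0, 0, 0]],
    [0.6, [0, 0, 0.5], [0, 0, 0]],
    [0.6, [0, 0, 0.5], [0, 0, 0]],
    [0.6, [0, 0, 0.25], [0, 0, 0]],
    [-1, [0, 0, 0], [0, 0, 0]],
    [-1, [0, 0, 0], [0, 0, 0]],
    [-1, [0, 0, 0], [0, 0, 0]],
    [-1, [0, 0, 0], [0, 0, 0]]
  ]
}}

```text
t: 10.98
ee_pos: [637.4, 157.7, 59.0]
orientation: [-0.353, 2.774, 0.048]
ft_force: [-2.6, -0.1, 5.5]
width: 45.7
grasp_force: 30.0
```

>>> {"api": "apply_moves", "payload": {
  "targets": [
    [-1, [0, 0, 0], [0, 0, 0]],
    [-1, [0, 0, -0.2], [0, 0, 0]],
    [-1, [0, 0, -0.5], [0, 0, 0]],
    [-1, [0, 0, -0.8], [0, 0, 0]],
    [-1, [0, 0, -1], [0, 0, 0]],
    [-1, [0, 0, -1], [0, 0, 0]],
    [-1, [0, 0, 0], [0, 0.11, 0]],
    [-1, [0, 0, 0], [0, 0.11, 0]]
  ]
}}

```text
t: 11.98
ee_pos: [578.8, 144.1, 225.5]
orientation: [0.393, -3.116, 0.015]
ft_force: [-0.1, 0.3, -1.9]
width: 45.7
grasp_force: 30.0
```

```bash
python3 - <<'E'
from h import *
o=ctrl.get_obs();print(o["width"],o["grasp_force"],np.round(o["ee_pos"],1),np.round(o["ft_force"],1))
plan([467.5,-387.6,150],down(45.7))
E
```

```text
45.653168115357786 29.988272488117218 [578.8 144.1 225.5] [-0.1  0.3 -1.9]
turn [-0.006  0.002  0.652] deg 58.7 | shift after turn [-5.834 -9.165  1.511] | shift before turn [ 4.795 -9.733  1.613]
```

>>> {"api": "apply_moves", "payload": {
  "targets": [
    [-1, [0.3, -0.6, 0], [0, 0, 0]],
    [-1, [0.5, -1, 0], [0, 0, 0]],
    [-1, [0.5, -1, 0], [0, 0, 0]],
    [-1, [0.5, -1, 0], [0, 0, 0]],
    [-1, [0.5, -1, 0], [0, 0, 0]],
    [-1, [0.5, -1, 0], [0, 0, 0]],
    [-1, [0.5, -1, 0], [0, 0, 0]],
    [-1, [0.5, -1, 0], [0, 0, 0]]
  ]
}}

```text
t: 12.98
ee_pos: [488.7, -272.6, 226.7]
orientation: [-0.393, 3.115, -0.015]
ft_force: [1.1, -0.3, -1.0]
width: 45.8
grasp_force: 30.0
```

>>> {"api": "apply_moves", "payload": {
  "targets": [
    [-1, [0.5, -1, 0], [0, 0, 0]],
    [-1, [0.49, -1, 0], [0, 0, 0]],
    [-1, [0, -0.13, 0.25], [0, 0, 0.11]],
    [-1, [0, 0, 0.25], [0, 0, 0.11]],
    [-1, [0, 0, 0.25], [0, 0, 0.11]],
    [-1, [0, 0, 0.25], [0, 0, 0.11]],
    [-1, [0, 0, 0.25], [0, 0, 0.11]],
    [-1, [0, 0, 0.25], [0, 0, 0.1]]
  ]
}}

```text
t: 13.98
ee_pos: [468.0, -386.9, 152.2]
orientation: [1.185, 2.903, -0.012]
ft_force: [0.7, -0.2, -0.7]
width: 45.8
grasp_force: 30.0
```

```bash
python3 - <<'E'
from h import *
o=ctrl.get_obs();print(o["width"],np.round(o["ee_pos"],1))
plan([467.5,-387.6,11],down(45.7))
im=ctrl.get_image("wrist");cv2.imwrite("pics/w4.png",cv2.resize(im["pixels"],(768,576)))
E
```

```text
45.75082456495738 [ 468.  -386.9  152.2]
turn [-0.003  0.005 -0.001] deg 0.5 | shift after turn [-0.003 -0.016  2.824] | shift before turn [ 2.000e-02 -2.000e-03  2.824e+00]
```

View pics/w4.png

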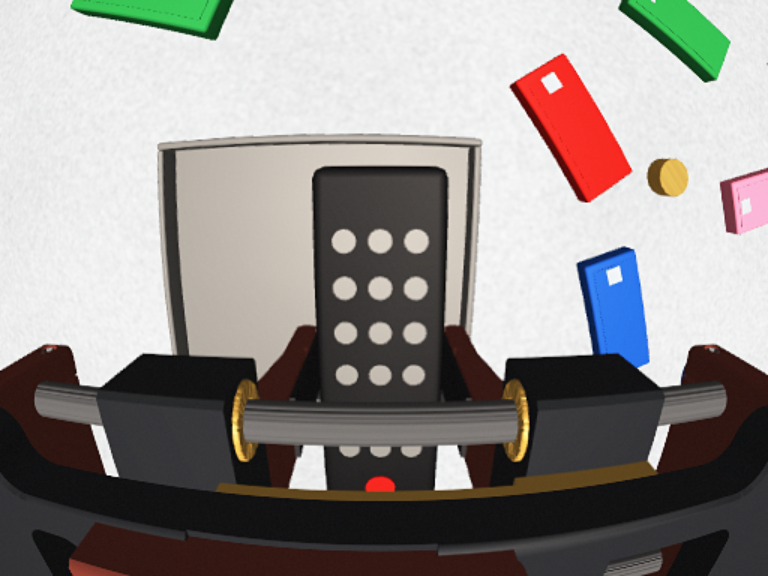

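```bash
python3 - <<'E'
from h import *
o=ctrl.get_obs();im=ctrl.get_image("wrist")
A,B=[wrist2world(im,o,np.array(p)/1.5,28)[:2] for p in[(159,145),(481,143)]]
u=(B-A)/np.linalg.norm(B-A);print(A,B,np.linalg.norm(B-A),np.degrees(np.arctan2(u[1],u[0])))
mid=(A+B)/2;c=mid+95*np.array([u[1],-u[0]]);print("tray c",c)
E
```

```text
[ 291.55011457 -425.93974948] [ 447.13937311 -276.60688886] 215.65787867891484 43.82456901992347
tray c [ 435.12774164 -419.81233871]
```

>>> {"api": "apply_moves", "payload": {
  "targets": [
    [-1, [0, 0, 0.8], [0, 0, 0]],
    [-1, [0, 0, 0.9], [0, 0, 0]],
    [-1, [0, 0, 0.7], [0, 0, 0]],
    [-1, [0, 0, 0.3], [0, 0, 0]],
    [-1, [0, 0, 0.1], [0, 0, 0]],
    [0.3, [0, 0, 0], [0, 0, 0]],
    [0.3, [0, 0, 0], [0, 0, 0]],
    [0.3, [0, 0, -0.3], [0, 0, 0]]
  ]
}}

```text
t: 15.08
ee_pos: [468.5, -388.2, 27.8]
orientation: [1.177, 2.907, -0.012]
ft_force: [0.0, -0.4, 0.3]
width: 57.0
grasp_force: 0.0
```

>>> {"api": "apply_moves", "payload": {
  "targets": [
    [0.3, [0, 0, -0.7], [0, 0, 0]],
    [0.3, [0, 0, -1], [0, 0, 0]],
    [0.3, [0, 0, -1], [0, 0, 0]],
    [0.3, [0, 0, -1], [0, 0, 0]],
    [0.3, [0, 0, -0.5], [0, 0, -0.11]],
    [0.3, [0, 0, 0], [0, 0, -0.11]],
    [0.3, [0, 0, 0], [0, 0, -0.11]],
    [0.3, [0, 0, 0], [0, 0, -0.11]]
  ]
}}

```text
t: 16.08
ee_pos: [468.2, -386.3, 239.1]
orientation: [0.114, 3.135, -0.016]
ft_force: [-0.0, -0.1, 0.3]
width: 57.0
grasp_force: 0.0
```

```bash
cat > m3.py <<'E'
from h import *
import sys
# where the extrusion is now, by the side camera and the scene: pinpoint on deck
o=ctrl.get_obs();print(np.round(o["ee_pos"],1),np.round(o["ft_force"],1))
for n in("scene","side"):
    im=ctrl.get_image(n);V=np.array(im["view"]);c=-V[:3,:3].T@V[:3,3]
    print(n,"pred px",np.round(proj(im,D.w([58.7,97.9,0])),1),[(round(q["score"],2),np.round(q["xy"],1).tolist()) for q in ctrl.pinpoint("extrusion",n)[:3]])
plan(D.w([58.7,97.9,120]),tilted(14.11))
E
python3 m3.py
```

```text
[ 468.2 -386.3  239.1] [-0.  -0.1  0.3]
scene pred px [306.6 268. ] [(0.71, [305.4, 266.7])]
side pred px [222.5 272.5] [(0.93, [225.8, 273.7])]
turn [-0.043 -0.219 -0.206] deg 27.3 | shift after turn [-4.025 12.841  3.113] | shift before turn [-0.439 13.732  1.418]
```

>>> {"api": "apply_moves", "payload": {
  "targets": [
    [0.6, [0, 0.73, 0], [0, 0, 0]],
    [0.6, [-0.03, 1, 0], [0, 0, 0]],
    [0.6, [-0.03, 1, 0], [0, 0, 0]],
    [0.6, [-0.03, 1, 0], [0, 0, 0]],
    [0.6, [-0.03, 1, 0], [0, 0, 0]],
    [0.6, [-0.03, 1, 0], [0, 0, 0]],
    [0.6, [-0.03, 1, 0], [0, 0, 0]],
    [0.6, [-0.03, 1, 0], [0, 0, 0]]
  ]
}}

```text
t: 17.27
ee_pos: [509.1, -0.3, 234.3]
orientation: [0.129, 3.135, -0.014]
ft_force: [0.0, -0.3, -0.7]
width: 70.3
grasp_force: 0.0
```

>>> {"api": "apply_moves", "payload": {
  "targets": [
    [0.6, [-0.05, 1, 0], [0, 0, 0]],
    [0.6, [-0.05, 1, 0], [0, 0, 0]],
    [0.6, [-0.05, 1, 0.2], [0, 0, 0]],
    [0.6, [-0.05, 1, 0.2], [0, 0, 0]],
    [0.6, [-0.03, 1, 0.5], [0, 0, 0]],
    [0.6, [0, 1, 0.5], [0, 0, 0]],
    [0.6, [0, 0, 0], [-0.01, -0.07, -0.07]],
    [0.6, [0, 0, 0], [-0.01, -0.07, -0.07]]
  ]
}}

```text
t: 18.27
ee_pos: [544.1, 296.7, 160.7]
orientation: [-0.211, 2.909, 0.021]
ft_force: [-0.3, -0.1, 0.2]
width: 70.4
grasp_force: 0.0
```

>>> {"api": "apply_moves", "payload": {
  "targets": [
    [0.6, [0, 0, 0], [-0.01, -0.07, -0.07]],
    [0.6, [0, 0, 0], [0, 0, 0]]
  ]
}}

```text
t: 18.52
ee_pos: [542.3, 294.9, 160.8]
orientation: [-0.355, 2.79, 0.034]
ft_force: [-0.5, -0.5, 0.6]
width: 70.4
grasp_force: 0.0
```

```bash
python3 - <<'E'
from h import *
o=ctrl.get_obs();print(np.round(o["ee_pos"],1))
im=ctrl.get_image("wrist");cv2.imwrite("pics/w5.png",cv2.resize(im["pixels"],(768,576)))
plan(D.w([58.7,97.9,4]),tilted(14.11))
E
```

```text
[542.3 294.9 160.8]
turn [-0.009 -0.012  0.005] deg 1.5 | shift after turn [-0.049 -0.017  2.351] | shift before turn [-0.095  0.016  2.35 ]
```

View pics/w5.png

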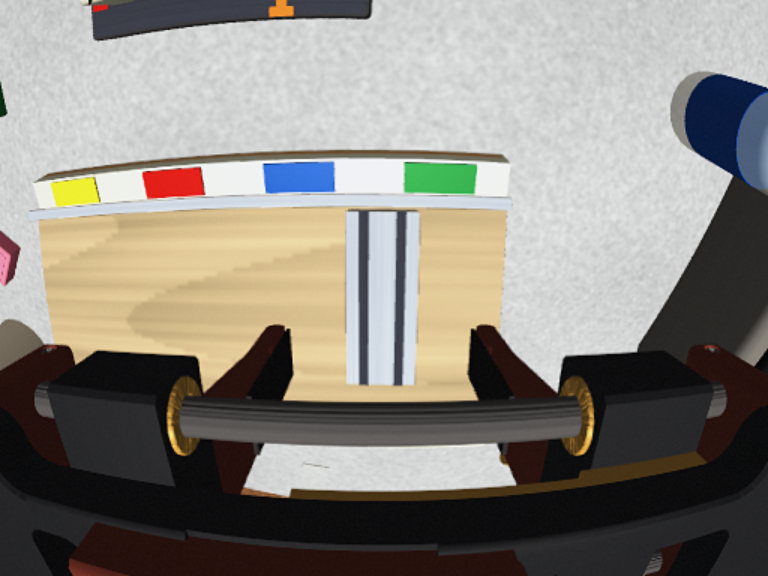

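>>> {"api": "apply_moves", "payload": {
  "targets": [
    [0.6, [-0.05, -0.02, 0.8], [-0.01, -0.01, 0]],
    [0.6, [0, 0, 0.8], [0, 0, 0]],
    [0.6, [0, 0, 0.5], [0, 0, 0]],
    [0.6, [0, 0, 0.25], [0, 0, 0]],
    [-1, [0, 0, 0], [0, 0, 0]],
    [-1, [0, 0, 0], [0, 0, 0]],
    [-1, [0, 0, 0], [0, 0, 0]],
    [-1, [0, 0, 0], [0, 0, 0]]
  ]
}}

```text
t: 19.58
ee_pos: [585.4, 304.7, 52.4]
orientation: [-0.36, 2.772, 0.06]
ft_force: [-2.6, -0.3, 5.4]
width: 43.7
grasp_force: 29.9
```

>>> {"api": "apply_moves", "payload": {
  "targets": [
    [-1, [0, 0, 0], [0, 0, 0]],
    [-1, [0, 0, -0.2], [0, 0, 0]],
    [-1, [0, 0, -0.6], [0, 0, 0]],
    [-1, [0, 0, -0.8], [0, 0, 0]],
    [-1, [0, 0, -1], [0, 0, 0]],
    [-1, [0, 0, -1], [0, 0, 0]],
    [-1, [0, 0, 0], [0, 0.11, 0]],
    [-1, [0, 0, 0], [0, 0.11, 0]]
  ]
}}

```text
t: 20.58
ee_pos: [524.8, 289.6, 223.2]
orientation: [0.406, -3.114, 0.001]
ft_force: [0.8, 0.1, -2.9]
width: 43.8
grasp_force: 29.9
```

```bash
python3 - <<'E'
from h import *
o=ctrl.get_obs();print(o["width"],o["grasp_force"],np.round(o["ee_pos"],1),np.round(o["ft_force"],1),np.round(o["qpos"],2))
plan([402,-453,150],down(45))
E
```

```text
43.7624394924911 29.943436682224274 [524.8 289.6 223.2] [ 0.8  0.1 -2.9] [ 0.48  0.39  1.69 -0.    1.07 -1.35]
turn [-0.001 -0.     0.665] deg 59.9 | shift after turn [ -8.765 -12.238   1.463] | shift before turn [  6.182 -13.723   1.481]
```

>>> {"api": "apply_moves", "payload": {
  "targets": [
    [-1, [0.32, -0.6, 0], [0, 0, 0]],
    [-1, [0.45, -1, 0], [0, 0, 0]],
    [-1, [0.45, -1, 0], [0, 0, 0]],
    [-1, [0.45, -1, 0], [0, 0, 0]],
    [-1, [0.45, -1, 0], [0, 0, 0]],
    [-1, [0.45, -1, 0], [0, 0, 0]],
    [-1, [0.45, -1, 0], [0, 0, 0]],
    [-1, [0.45, -1, 0], [0, 0, 0]]
  ]
}}

```text
t: 21.58
ee_pos: [454.0, -123.9, 221.6]
orientation: [-0.405, 3.113, -0.003]
ft_force: [1.5, -0.5, -2.6]
width: 43.7
grasp_force: 29.9
```

>>> {"api": "apply_moves", "payload": {
  "targets": [
    [-1, [0.45, -1, 0], [0, 0, 0]],
    [-1, [0.45, -1, 0], [0, 0, 0]],
    [-1, [0.45, -1, 0], [0, 0, 0]],
    [-1, [0.45, -1, 0], [0, 0, 0]],
    [-1, [0.45, -1, 0], [0, 0, 0]],
    [-1, [0.45, -1, 0], [0, 0, 0]],
    [-1, [0, -0.12, 0.25], [0, 0, 0.11]],
    [-1, [0, 0, 0.25], [0, 0, 0.11]]
  ]
}}

```text
t: 22.58
ee_pos: [419.1, -433.2, 196.2]
orientation: [-0.22, -3.104, 0.065]
ft_force: [-0.5, -0.0, -2.0]
width: 44.1
grasp_force: 29.9
```

>>> {"api": "apply_moves", "payload": {
  "targets": [
    [-1, [0, 0, 0.25], [0, 0, 0.11]],
    [-1, [0, 0, 0.25], [0, 0, 0.11]],
    [-1, [0, 0, 0.25], [0, 0, 0.11]],
    [-1, [0, 0, 0.25], [0, 0, 0.11]],
    [-1, [0, 0, 0], [0, 0, 0]]
  ]
}}

```text
t: 23.2
ee_pos: [417.1, -433.9, 145.8]
orientation: [-1.252, -2.864, 0.075]
ft_force: [1.5, 1.0, -1.6]
width: 43.9
grasp_force: 29.9
```

```bash
python3 - <<'E'
from h import *
o=ctrl.get_obs();print(o["width"],np.round(o["ee_pos"],1))
plan([402,-453,11],down(45))
im=ctrl.get_image("wrist");cv2.imwrite("pics/w6.png",cv2.resize(im["pixels"],(768,576)))
E
```

```text
43.88228348362968 [ 417.1 -433.9  145.8]
turn [-0.032  0.003 -0.025] deg 3.6 | shift after turn [-0.056 -0.483  2.695] | shift before turn [-0.061 -0.345  2.716]
```

View pics/w6.png

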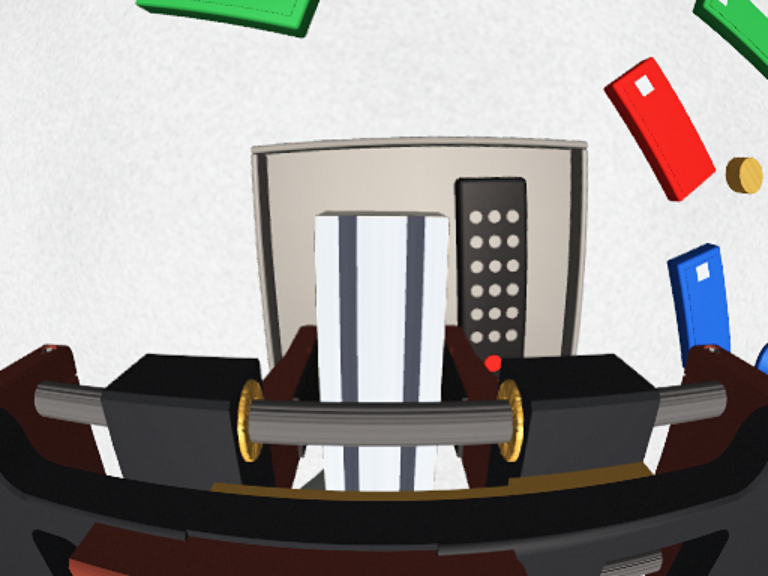

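>>> {"api": "apply_moves", "payload": {
  "targets": [
    [-1, [0, 0, 0], [-0.03, 0, -0.02]],
    [-1, [-0.06, -0.48, 0], [0, 0, 0]],
    [-1, [0, 0, 0.7], [0, 0, 0]],
    [-1, [0, 0, 0.8], [0, 0, 0]],
    [-1, [0, 0, 0.7], [0, 0, 0]],
    [-1, [0, 0, 0.3], [0, 0, 0]],
    [-1, [0, 0, 0.15], [0, 0, 0]],
    [-1, [0, 0, 0], [0, 0, 0]]
  ]
}}

```text
t: 24.25
ee_pos: [403.6, -455.3, 14.8]
orientation: [1.212, 2.892, -0.01]
ft_force: [-0.5, -0.8, -1.9]
width: 43.6
grasp_force: 29.9
```

>>> {"api": "apply_moves", "payload": {
  "targets": [
    [0.25, [0, 0, 0], [0, 0, 0]],
    [0.25, [0, 0, 0], [0, 0, 0]],
    [0.25, [0, 0, -0.3], [0, 0, 0]],
    [0.25, [0, 0, -0.8], [0, 0, 0]],
    [0.25, [0, 0, -1], [0, 0, 0]],
    [0.25, [0, 0, -1], [0, 0, 0]],
    [0.25, [0, 0, -1], [0, 0, 0]],
    [0.5, [0, 0, 0], [0, 0, 0]]
  ]
}}

```text
t: 25.25
ee_pos: [404.6, -455.4, 225.2]
orientation: [1.209, 2.885, -0.016]
ft_force: [-0.7, -0.1, 0.1]
width: 61.6
grasp_force: 0.0
```

```bash
cat > tiles.py <<'E'
from h import *
# coarse check of all tiles by colour in both fixed cameras (z=18 centroid)
for n in("scene","side"):
    im=ctrl.get_image(n)
    for c in("green","red","blue"):
        print(n,c,[(int(a),np.round(pix2world(im,ce,12)[:2]).tolist()) for _,ce,a in blobs(colmask(im,c),60)])
E
python3 tiles.py; python3 - <<'E'
from h import *
o=ctrl.get_obs();print(o["width"],np.round(o["ee_pos"],1),np.round(o["qpos"],2))
plan([484.5,-214.5,200],down(75));plan([484.5,-214.5,200],down(83))
E
```

```text
scene green [(442, [184.0, -355.0]), (330, [487.0, -71.0]), (193, [761.0, 527.0])]
scene red [(335, [488.0, -216.0]), (545, [848.0, 113.0])]
scene blue [(356, [621.0, -279.0]), (215, [743.0, -245.0]), (216, [396.0, 501.0])]
side green [(432, [185.0, -355.0]), (314, [487.0, -67.0]), (64, [508.0, 318.0]), (646, [788.0, 549.0])]
side red [(293, [488.0, -210.0]), (424, [849.0, 116.0])]
side blue [(165, [751.0, -250.0]), (273, [621.0, -274.0]), (64, [529.0, 230.0]), (221, [397.0, 512.0])]
65.50119640083788 [ 402.8 -453.3  220.4] [-0.86  0.39  1.68 -0.    1.06 -1.64]
turn [-0.004  0.005 -0.339] deg 30.5 | shift after turn [-0.343  5.037  0.408] | shift before turn [2.265 4.515 0.371]
turn [-0.004  0.005 -0.428] deg 38.5 | shift after turn [-1.04   4.94   0.408] | shift before turn [2.265 4.515 0.371]
```

>>> {"api": "apply_moves", "payload": {
  "targets": [
    [0.7, [0.47, 0.95, 0.08], [0, 0, 0]],
    [0.7, [0.47, 0.95, 0.08], [0, 0, 0]],
    [0.7, [0.47, 0.95, 0.08], [0, 0, 0]],
    [0.7, [0.47, 0.95, 0.08], [0, 0, 0]],
    [0.7, [0.42, 0.77, 0.08], [0, 0, -0.1]],
    [0.7, [0, 0, 0], [0, 0, -0.11]],
    [0.7, [0, 0, 0], [0, 0, -0.11]],
    [0.7, [0, 0, 0], [0, 0, -0.1]]
  ]
}}

```text
t: 26.35
ee_pos: [484.1, -210.5, 195.9]
orientation: [-0.202, -3.135, 0.009]
ft_force: [-0.6, -0.7, 0.2]
width: 74.5
grasp_force: 0.0
```

>>> {"api": "apply_moves", "payload": {
  "targets": [
    [0.7, [0, 0, 0], [0, 0, 0]]
  ]
}}

```text
t: 26.48
ee_pos: [484.2, -210.8, 196.2]
orientation: [-0.213, -3.134, 0.01]
ft_force: [-0.2, -0.9, 0.6]
width: 74.6
grasp_force: 0.0
```

```bash
cat >> h.py <<'E'
def wtile(im,obs,c,near,h=18,L=100,W=46):
    """fit a tile on the table: silhouette of the box in the wrist picture, colour mask"""
    b=[(m,wrist2world(im,obs,ce,h*.7)[:2],a) for m,ce,a in blobs(colmask(im,c,90),100)]
    m,p,a=min(b,key=lambda q:np.hypot(*(q[1]-np.array(near))))
    cs=cv2.morphologyEx(m.astype(np.uint8),cv2.MORPH_CLOSE,np.ones((15,15)));m=cs.astype(float)
    K=np.array(im["camera_matrix"]);H=np.array(im["hand_eye"]);T=R.from_rotvec(obs["orientation"]).as_matrix()
    def pj(P):
        Q=(P-np.array(obs["ee_pos"]))@T;Q=(Q-H[:3,3])@H[:3,:3];r=np.hypot(Q[:,0],Q[:,1]);th=np.arctan2(r,Q[:,2])
        return np.c_[K[0,2]+K[0,0]*th*Q[:,0]/r,K[1,2]+K[1,1]*th*Q[:,1]/r]
    e=np.linspace(-1,1,9);B=np.array([[x*L/2,y*W/2,z] for z in(0,h) for x in e for y in(-1,1)]+[[x*L/2,y*W/2,z] for z in(0,h) for x in(-1,1) for y in e])
    def f(v):
        g=np.zeros((384,512),np.uint8);cv2.fillConvexPoly(g,cv2.convexHull(np.round(pj(place(B,*v))*16).astype(np.int32)),255,lineType=cv2.LINE_AA,shift=4);g=g/255.
        return 1-np.minimum(g,m).sum()/np.maximum(g,m).sum()
    best=None
    for a0 in np.arange(0,np.pi,np.pi/8):
        r=minimize(f,[*p,a0],method="Nelder-Mead",options=dict(initial_simplex=[[*p,a0],[p[0]+8,p[1],a0],[p[0],p[1]+8,a0],[*p,a0+.15]],xatol=.05,fatol=1e-5))
        if best is None or r.fun<best.fun:best=r
    x,y,a=best.x;return x,y,np.degrees(a)%180,best.fun
E
cat > look.py <<'E'
from h import *
import sys
c,x,y,name=sys.argv[1],float(sys.argv[2]),float(sys.argv[3]),sys.argv[4]
o=ctrl.get_obs();im=ctrl.get_image("wrist");cv2.imwrite(f"pics/{name}.png",cv2.resize(im["pixels"],(768,576)))
X,Y,a,e=wtile(im,o,c,(x,y));print("ee",np.round(o["ee_pos"],1),"tile",np.round([X,Y,a,e],2))
q=[p for p in ctrl.pinpoint("brass_disc","wrist")];print("disc",[(round(p["score"],2),np.round(wrist2world(im,o,p["xy"],0)[:2])) for p in q[:1]])
for z in(100,4):
    for k in(-90,90):plan([X,Y,z],down(a+k))
E
python3 look.py red 487 -213 w7
```

```text
ee [ 484.2 -210.8  196.2] tile [ 4.8680e+02 -2.1295e+02  1.7033e+02  7.0000e-02]
disc [(0.56, array([ 568., -174.]))]
turn [-0.004  0.001  0.02 ] deg 1.8 | shift after turn [-0.051 -0.03   1.933] | shift before turn [-0.048 -0.019  1.933]
turn [-1.00e-03 -6.00e-03 -1.98e+00] deg 178.2 | shift after turn [0.051 0.03  1.933] | shift before turn [-0.048 -0.019  1.933]
turn [-0.004  0.001  0.02 ] deg 1.8 | shift after turn [-0.051 -0.03   3.853] | shift before turn [-0.045 -0.007  3.853]
turn [-1.00e-03 -6.00e-03 -1.98e+00] deg 178.2 | shift after turn [0.051 0.03  3.853] | shift before turn [-0.045 -0.007  3.853]
```

View pics/w7.png

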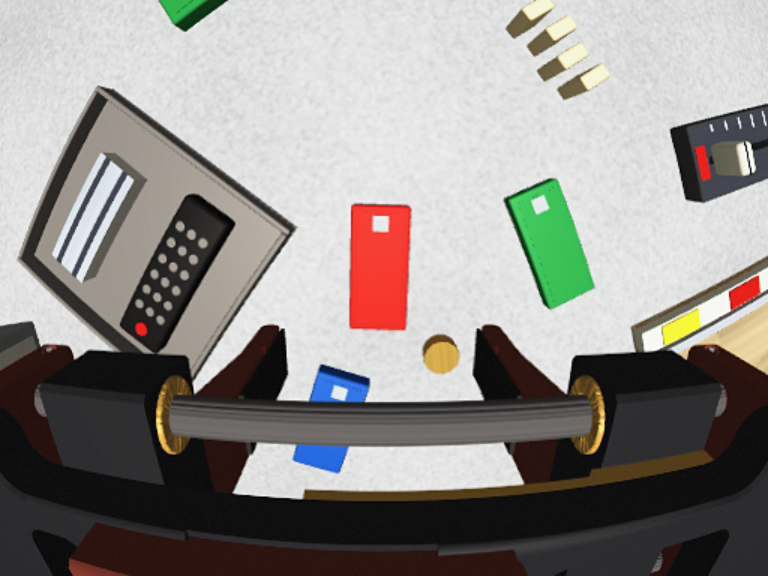

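>>> {"api": "apply_moves", "payload": {
  "targets": [
    [0.6, [-0.05, -0.02, 0.8], [0, 0, 0.02]],
    [0.6, [0, 0, 1], [0, 0, 0]],
    [0.6, [0, 0, 1], [0, 0, 0]],
    [0.6, [0, 0, 0.7], [0, 0, 0]],
    [0.6, [0, 0, 0.33], [0, 0, 0]],
    [-1, [0, 0, 0], [0, 0, 0]],
    [-1, [0, 0, 0], [0, 0, 0]],
    [-1, [0, 0, 0], [0, 0, 0]]
  ]
}}

```text
t: 27.58
ee_pos: [488.9, -214.5, 7.4]
orientation: [0.26, 3.126, -0.013]
ft_force: [-0.3, 0.2, 2.1]
width: 45.6
grasp_force: 30.0
```

>>> {"api": "apply_moves", "payload": {
  "targets": [
    [-1, [0, 0, 0], [0, 0, 0]],
    [-1, [0, 0, -0.2], [0, 0, 0]],
    [-1, [0, 0, -0.8], [0, 0, 0]],
    [-1, [0, 0, -1], [0, 0, 0]],
    [-1, [0, 0, -1], [0, 0, 0]],
    [-1, [0, 0, -1], [0, 0, 0]]
  ]
}}

```text
t: 28.32
ee_pos: [487.0, -212.3, 208.3]
orientation: [0.26, 3.128, -0.011]
ft_force: [0.6, -0.1, -1.6]
width: 45.6
grasp_force: 30.0
```

```bash
python3 - <<'E'
from h import *
o=ctrl.get_obs();print(o["width"],np.round(o["ee_pos"],1),np.round(o["qpos"],2))
plan(D.w([60,-44.8,80]),tilted(14.11))
E
```

```text
45.57864224534762 [ 487.  -212.3  208.3] [-0.43  0.3   1.85 -0.01  0.98 -1.83]
turn [-0.051 -0.218 -0.259] deg 30.8 | shift after turn [-3.116  6.703  2.935] | shift before turn [-0.912  7.728  1.642]
```

>>> {"api": "apply_moves", "payload": {
  "targets": [
    [-1, [-0.1, 0.73, 0], [0, 0, 0]],
    [-1, [-0.1, 1, 0], [0, 0, 0]],
    [-1, [-0.1, 1, 0], [0, 0, 0]],
    [-1, [-0.12, 1, 0], [0, 0, 0]],
    [-1, [-0.12, 1, 0], [0, 0, 0]],
    [-1, [-0.12, 1, 0.2], [0, 0, 0]],
    [-1, [-0.12, 1, 0.2], [0, 0, 0]],
    [-1, [-0.12, 1, 0.2], [0, 0, 0]]
  ]
}}

```text
t: 29.32
ee_pos: [595.7, 162.6, 173.9]
orientation: [0.26, 3.128, -0.011]
ft_force: [0.8, -1.3, -0.9]
width: 45.9
grasp_force: 30.0
```

>>> {"api": "apply_moves", "payload": {
  "targets": [
    [-1, [0, 0, 0.2], [-0.02, -0.05, -0.06]],
    [-1, [0, 0, 0], [-0.01, -0.06, -0.07]],
    [-1, [0, 0, 0], [-0.01, -0.05, -0.06]],
    [-1, [0, 0, 0], [-0.01, -0.06, -0.07]],
    [-1, [0, 0, 0], [0, 0, 0]]
  ]
}}

```text
t: 29.95
ee_pos: [593.6, 160.3, 163.2]
orientation: [-0.341, 2.771, 0.058]
ft_force: [-0.0, -0.7, -1.3]
width: 45.4
grasp_force: 30.0
```

```bash
python3 - <<'E'
from h import *
o=ctrl.get_obs();print(o["width"],np.round(o["ee_pos"],1))
plan(D.w([56,-44.8,9]),tilted(14.11));im=ctrl.get_image("wrist");cv2.imwrite("pics/w8.png",cv2.resize(im["pixels"],(768,576)))
E
```

```text
45.44151381489512 [593.6 160.3 163.2]
turn [-0.001  0.002 -0.001] deg 0.2 | shift after turn [ 0.307 -0.005  2.179] | shift before turn [ 3.130e-01 -1.000e-03  2.178e+00]
```

View pics/w8.png

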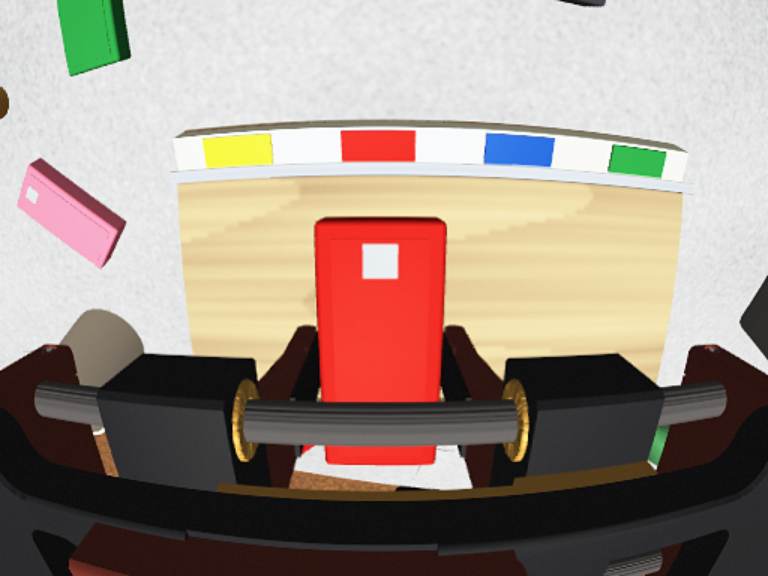

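>>> {"api": "apply_moves", "payload": {
  "targets": [
    [-1, [0.31, 0, 0.6], [0, 0, 0]],
    [-1, [0, 0, 0.8], [0, 0, 0]],
    [-1, [0, 0, 0.5], [0, 0, 0]],
    [-1, [0, 0, 0.28], [0, 0, 0]],
    [-1, [0, 0, 0], [0, 0, 0]],
    [-1, [0.04, 0, 0], [0, 0, 0]],
    [-1, [0.04, 0, 0], [0, 0, 0]],
    [-1, [0, 0, 0], [0, 0, 0]]
  ]
}}

```text
t: 31.0
ee_pos: [614.8, 165.4, 55.2]
orientation: [-0.342, 2.767, 0.059]
ft_force: [0.1, 0.6, -1.5]
width: 45.4
grasp_force: 30.0
```

```bash
cat > st.py <<'E'
from h import *
o=ctrl.get_obs();print("deck pos",np.round(D.M.T@(np.array(o["ee_pos"])-D.o),2),"deck force",np.round(D.M.T@np.array(o["ft_force"]),1),"width",round(float(o["width"]),1),"t",o["t"])
E
python3 st.py
```

```text
deck pos [ 54.86 -44.71   9.01] deck force [-0.3  0.5 -1.5] width 45.4 t 31.0
```

>>> {"api": "apply_moves", "payload": {
  "targets": [
    [-1, [0.04, 0, 0], [0, 0, 0]],
    [-1, [0.04, 0, 0], [0, 0, 0]],
    [-1, [0, 0, 0], [0, 0, 0]]
  ]
}}

```text
t: 31.38
ee_pos: [614.6, 165.4, 55.4]
orientation: [-0.341, 2.76, 0.06]
ft_force: [6.8, 2.0, 2.8]
width: 45.5
grasp_force: 30.0
```

```bash
python3 st.py
```

```text
deck pos [ 54.7  -44.69   9.24] deck force [7.6 0.3 0.2] width 45.5 t 31.375
```

>>> {"api": "apply_moves", "payload": {
  "targets": [
    [-1, [-0.02, 0, 0.03], [0, 0, 0]],
    [-1, [0, 0, 0.02], [0, 0, 0]],
    [-1, [0, 0, 0], [0, 0, 0]]
  ]
}}

```text
t: 31.75
ee_pos: [615.6, 165.6, 52.8]
orientation: [-0.341, 2.762, 0.06]
ft_force: [5.7, 1.4, 5.7]
width: 46.0
grasp_force: 30.0
```

```bash
python3 st.py
```

```text
deck pos [ 54.76 -44.73   6.46] deck force [ 7.4 -0.   3.3] width 46.0 t 31.75
```

>>> {"api": "apply_moves", "payload": {
  "targets": [
    [0.4, [0, 0, 0], [0, 0, 0]],
    [0.4, [0, 0, 0], [0, 0, 0]],
    [0.4, [0, 0, -0.4], [0, 0, 0]],
    [0.4, [0, 0, -0.8], [0, 0, 0]],
    [0.4, [0, 0, -1], [0, 0, 0]],
    [0.4, [0, 0, -1], [0, 0, 0]],
    [0.4, [0, 0, -0.3], [0, 0, 0]],
    [0.4, [0, 0, 0], [0, 0, 0]]
  ]
}}

```text
t: 32.75
ee_pos: [553.7, 150.5, 215.5]
orientation: [-0.342, 2.767, 0.059]
ft_force: [-0.9, -0.2, -0.2]
width: 61.5
grasp_force: 0.0
```

```bash
python3 tiles.py | grep -v blue; python3 - <<'E'
from h import *
o=ctrl.get_obs();im=ctrl.get_image("wrist");cv2.imwrite("pics/w9.png",cv2.resize(im["pixels"],(768,576)))
m=colmask(im,"red",90)
for b,ce,a in blobs(m,300):
    r=cv2.minAreaRect(np.argwhere(b)[:,::-1].astype(np.float32));print("red rect",np.round(r[0]),np.round(r[1]),a,[np.round(D.hit(im,o,p,18),1).tolist() for p in cv2.boxPoints(r)])
plan([487,-69,200],down(115));plan([487,-69,200],down(111.5))
E
```

```text
scene green [(439, [184.0, -355.0]), (329, [487.0, -71.0]), (192, [761.0, 526.0])]
scene red [(343, [300.0, -24.0]), (70, [403.0, 102.0]), (477, [591.0, 149.0]), (545, [848.0, 113.0])]
side green [(428, [185.0, -355.0]), (107, [457.0, -74.0]), (64, [508.0, 318.0]), (648, [788.0, 549.0])]
side red [(424, [849.0, 116.0]), (486, [622.0, 134.0])]
red rect [252. 120.] [16. 40.] 662 [[-25.5, -66.8], [-25.4, -23.7], [-8.0, -23.6], [-8.0, -66.9]]
red rect [ 82. 146.] [73. 26.] 516 [[-26.5, -305.1], [-42.4, -269.1], [33.4, -209.6], [51.9, -241.8]]
red rect [254. 180.] [86. 41.] 3400 [[1.8, -65.9], [1.8, -21.4], [100.3, -19.8], [100.4, -67.3]]
turn [-0.023  0.223 -0.12 ] deg 22.9 | shift after turn [ 3.054 -3.416  0.266] | shift before turn [ 2.302 -3.932 -0.554]
turn [-0.016  0.224 -0.081] deg 21.5 | shift after turn [ 2.84  -3.596  0.266] | shift before turn [ 2.302 -3.932 -0.554]
```

View pics/w9.png

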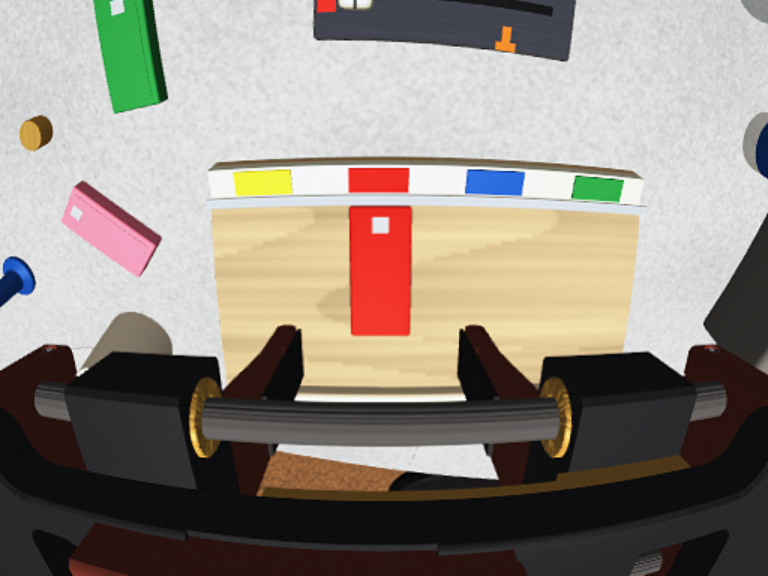

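>>> {"api": "apply_moves", "payload": {
  "targets": [
    [0.5, [0, 0, 0], [-0.01, 0.07, -0.03]],
    [0.5, [0, 0, 0], [0, 0.08, -0.03]],
    [0.5, [0, 0, 0], [0, 0.08, -0.02]],
    [0.6, [0.6, -0.7, 0], [0, 0, 0]],
    [0.6, [0.6, -0.8, 0], [0, 0, 0]],
    [0.6, [0.6, -0.8, 0], [0, 0, 0]],
    [0.6, [0.6, -0.8, 0.1], [0, 0, 0]],
    [0.6, [0.44, -0.5, 0.1], [0, 0, 0]]
  ]
}}

```text
t: 33.9
ee_pos: [486.1, -70.7, 206.4]
orientation: [0.579, -3.08, 0.018]
ft_force: [0.2, 0.6, -0.2]
width: 70.3
grasp_force: 0.0
```

>>> {"api": "apply_moves", "payload": {
  "targets": [
    [0.6, [0, 0, 0], [0, 0, 0]]
  ]
}}

```text
t: 34.02
ee_pos: [485.8, -70.4, 206.3]
orientation: [0.576, -3.08, 0.017]
ft_force: [0.6, 0.4, 0.7]
width: 70.3
grasp_force: 0.0
```

```bash
python3 look.py green 487 -70 w10
```

```text
ee [485.8 -70.4 206.3] tile [ 4.8553e+02 -6.8920e+01  1.7820e+01  9.0000e-02]
disc []
turn [ 0.008 -0.01  -1.961] deg 176.5 | shift after turn [-0.031 -0.007  2.143] | shift before turn [0.012 0.03  2.143]
turn [-0.006 -0.005  0.039] deg 3.6 | shift after turn [0.031 0.007 2.143] | shift before turn [0.012 0.03  2.143]
turn [ 0.008 -0.01  -1.961] deg 176.5 | shift after turn [-0.031 -0.007  4.063] | shift before turn [-4.000e-03  4.900e-02  4.063e+00]
turn [-0.006 -0.005  0.039] deg 3.6 | shift after turn [0.031 0.007 4.063] | shift before turn [-4.000e-03  4.900e-02  4.063e+00]
```

>>> {"api": "apply_moves", "payload": {
  "targets": [
    [0.6, [0.03, 0.01, 0.9], [-0.01, 0, 0.04]],
    [0.6, [0, 0, 1], [0, 0, 0]],
    [0.6, [0, 0, 1], [0, 0, 0]],
    [0.6, [0, 0, 0.8], [0, 0, 0]],
    [0.6, [0, 0, 0.36], [0, 0, 0]],
    [-1, [0, 0, 0], [0, 0, 0]],
    [-1, [0, 0, 0], [0, 0, 0]],
    [-1, [0, 0, 0], [0, 0, 0]]
  ]
}}

```text
t: 35.12
ee_pos: [485.4, -69.5, 6.6]
orientation: [0.484, -3.099, -0.004]
ft_force: [1.1, 0.7, 1.1]
width: 45.5
grasp_force: 30.0
```

>>> {"api": "apply_moves", "payload": {
  "targets": [
    [-1, [0, 0, 0], [0, 0, 0]],
    [-1, [0, 0, -0.2], [0, 0, 0]],
    [-1, [0, 0, -0.8], [0, 0, 0]],
    [-1, [0, 0, -1], [0, 0, 0]],
    [-1, [0, 0, -1], [0, 0, 0]],
    [-1, [0, 0, -1], [0, 0, 0]]
  ]
}}

```text
t: 35.88
ee_pos: [485.2, -69.8, 207.5]
orientation: [0.484, -3.097, -0.005]
ft_force: [0.7, 0.2, -1.5]
width: 46.0
grasp_force: 30.0
```

```bash
python3 - <<'E'
from h import *
o=ctrl.get_obs();print(o["width"],np.round(o["ee_pos"],1),np.round(o["qpos"],2))
plan(D.w([62,134,80]),tilted(14.11))
E
```

```text
45.98956006468516 [485.2 -69.8 207.5] [-0.17  0.25  1.93  0.    0.97 -2.05]
turn [ 0.009 -0.227  0.04 ] deg 20.7 | shift after turn [-2.541  7.504  2.695] | shift before turn [-3.79   7.272  1.667]
```

>>> {"api": "apply_moves", "payload": {
  "targets": [
    [-1, [-0.4, 0.77, 0], [0, 0, 0]],
    [-1, [-0.48, 0.93, 0], [0, 0, 0]],
    [-1, [-0.48, 0.93, 0], [0, 0, 0]],
    [-1, [-0.48, 0.93, 0], [0, 0, 0]],
    [-1, [-0.48, 0.93, 0], [0, 0, 0]],
    [-1, [-0.48, 0.93, 0.2], [0, 0, 0]],
    [-1, [-0.5, 0.93, 0.2], [0, 0, 0]],
    [-1, [-0.49, 0.92, 0.3], [0, 0, 0]]
  ]
}}

```text
t: 36.88
ee_pos: [555.2, 335.9, 171.2]
orientation: [0.484, -3.098, -0.005]
ft_force: [1.0, 0.9, -1.0]
width: 45.9
grasp_force: 30.0
```

>>> {"api": "apply_moves", "payload": {
  "targets": [
    [-1, [0, 0, 0.2], [0, -0.07, 0.02]],
    [-1, [0, 0, 0], [0.01, -0.08, 0.01]],
    [-1, [0, 0, 0], [0, -0.08, 0.01]],
    [-1, [0, 0, 0], [0, 0, 0]]
  ]
}}

```text
t: 37.38
ee_pos: [552.5, 333.2, 160.0]
orientation: [-0.344, 2.771, 0.055]
ft_force: [-0.1, -0.3, -2.0]
width: 45.3
grasp_force: 30.0
```

```bash
python3 - <<'E'
from h import *
o=ctrl.get_obs();im=ctrl.get_image("wrist");print(o["width"],np.round(o["ee_pos"],1))
plan(D.w([60,134,9]),tilted(14.11))
for b,ce,a in blobs(colmask(im,"green",90),150):
    r=cv2.minAreaRect(np.argwhere(b)[:,::-1].astype(np.float32));print("green rect",np.round(r[0]),np.round(r[1]),np.round(r[2]),a,"deck@-6",np.round(D.hit(im,o,ce,-3),1))
E
```

```text
45.30589436819149 [552.5 333.2 160. ]
turn [-0.002  0.002  0.001] deg 0.2 | shift after turn [0.285 0.01  2.106] | shift before turn [0.291 0.017 2.105]
green rect [254.  96.] [20. 49.] 90.0 1018 deck@-6 [-17.  134.8]
green rect [254. 208.] [119.  87.] 90.0 9349 deck@-6 [ 92.5 133.6]
green rect [253. 305.] [16. 74.] 90.0 1187 deck@-6 [206.5 133.4]
```

>>> {"api": "apply_moves", "payload": {
  "targets": [
    [-1, [0.28, 0.02, 0.6], [0, 0, 0]],
    [-1, [0, 0, 0.8], [0, 0, 0]],
    [-1, [0, 0, 0.5], [0, 0, 0]],
    [-1, [0, 0, 0.2], [0, 0, 0]],
    [-1, [0.06, 0, 0], [0, 0, 0]],
    [-1, [0.06, 0, 0], [0, 0, 0]],
    [-1, [0.04, 0, 0], [0, 0, 0]],
    [-1, [0, 0, 0], [0, 0, 0]]
  ]
}}

```text
t: 38.42
ee_pos: [570.1, 339.0, 55.1]
orientation: [-0.342, 2.767, 0.058]
ft_force: [0.6, 0.1, -1.7]
width: 46.0
grasp_force: 30.0
```

```bash
python3 st.py
```

```text
deck pos [ 53.84 134.55   9.23] deck force [-0.1 -0.1 -1.8] width 46.0 t 38.425
```

>>> {"api": "apply_moves", "payload": {
  "targets": [
    [-1, [0.04, 0, 0], [0, 0, 0]],
    [-1, [0.04, 0, 0], [0, 0, 0]],
    [-1, [0, 0, 0], [0, 0, 0]]
  ]
}}

```text
t: 38.8
ee_pos: [568.9, 339.0, 54.7]
orientation: [-0.342, 2.763, 0.06]
ft_force: [7.4, -0.9, 1.7]
width: 45.6
grasp_force: 30.0
```

```bash
python3 st.py
```

```text
deck pos [ 52.64 134.77   9.27] deck force [ 7.1 -2.7 -0.8] width 45.6 t 38.8
```

Contact with the lip. I'll lower, release and retract.

>>> {"api": "apply_moves", "payload": {
  "targets": [
    [-1, [-0.02, 0, 0.03], [0, 0, 0]],
    [-1, [0, 0, 0.03], [0, 0, 0]],
    [-1, [0, 0, 0], [0, 0, 0]]
  ]
}}

```text
t: 39.17
ee_pos: [570.0, 339.5, 51.7]
orientation: [-0.342, 2.765, 0.06]
ft_force: [5.5, 1.2, 6.2]
width: 45.8
grasp_force: 30.0
```

>>> {"api": "apply_moves", "payload": {
  "targets": [
    [0.4, [0, 0, 0], [0, 0, 0]],
    [0.4, [0, 0, 0], [0, 0, 0]],
    [0.4, [0, 0, -0.4], [0, 0, 0]],
    [0.4, [0, 0, -0.8], [0, 0, 0]],
    [0.4, [0, 0, -1], [0, 0, 0]],
    [0.4, [0, 0, -1], [0, 0, 0]],
    [0.4, [0, 0, -0.3], [0, 0, 0]],
    [0.4, [0, 0, 0], [0, 0, 0]]
  ]
}}

```text
t: 40.17
ee_pos: [509.3, 324.1, 214.9]
orientation: [-0.342, 2.767, 0.058]
ft_force: [-0.2, -1.0, 0.6]
width: 61.2
grasp_force: 0.0
```

```bash
cat > chk.py <<'E'
from h import *
import sys
o=ctrl.get_obs();im=ctrl.get_image("wrist");cv2.imwrite(f"pics/{sys.argv[1]}.png",cv2.resize(im["pixels"],(768,576)))
for c in("red","green","blue"):
  for b,ce,a in blobs(colmask(im,c,90),200):
    if not(100<ce[0]<420 and 60<ce[1]<250):continue
    r=cv2.minAreaRect(np.argwhere(b)[:,::-1].astype(np.float32));q=np.array([D.hit(im,o,p,18) for p in cv2.boxPoints(r)])
    print(c,a,"x",np.round(np.sort(q[:,0]),1),"y",np.round(np.sort(q[:,1]),1),"tab c",np.round(D.hit(im,o,ce,-1),1))
E
python3 chk.py w11; python3 tiles.py; python3 - <<'E'
from h import *
plan([620,-277,200],down(60))
E
```

```text
red 506 x [-26.2 -25.9  -7.3  -6.9] y [-59.7 -58.9 -14.5 -13.6] tab c [-16.5 -45.7]
red 2783 x [  0.9   1.9  99.2 105.2] y [-69.  -65.7 -14.  -13.9] tab c [ 54.4 -48.3]
green 639 x [-24.9 -24.9  -8.5  -8.5] y [113.3 113.4 155.5 155.6] tab c [-16.5 134.4]
green 3303 x [  2.5   2.5 100.2 100.2] y [111.8 113.3 157.9 159.5] tab c [ 54.6 135.6]
blue 608 x [-26.  -25.9  -8.2  -7.9] y [26.4 26.7 70.9 71.5] tab c [-16.9  44.5]
scene green [(441, [184.0, -355.0]), (473, [547.0, 330.0]), (194, [761.0, 527.0])]
scene red [(358, [240.0, 218.0]), (66, [368.0, 228.0]), (477, [591.0, 149.0]), (543, [848.0, 113.0])]
scene blue [(357, [621.0, -279.0]), (215, [743.0, -245.0]), (211, [396.0, 501.0])]
side green [(558, [576.0, 315.0]), (63, [508.0, 318.0]), (653, [787.0, 549.0])]
side red [(90, [503.0, 30.0]), (424, [849.0, 116.0]), (484, [622.0, 134.0])]
side blue [(168, [751.0, -251.0]), (273, [621.0, -274.0]), (64, [529.0, 230.0]), (219, [397.0, 512.0])]
turn [0.084 0.213 0.485] deg 48.3 | shift after turn [-7.929 -9.292  0.252] | shift before turn [  0.819 -12.19    0.017]
```

>>> {"api": "apply_moves", "payload": {
  "targets": [
    [0.6, [0, 0, 0], [0, 0.11, 0]],
    [0.6, [0, 0, 0], [0, 0.11, 0]],
    [0.6, [0, -0.7, 0], [0, 0, 0]],
    [0.6, [0, -1, 0], [0, 0, 0]],
    [0.6, [0, -1, 0], [0, 0, 0]],
    [0.6, [0, -1, 0], [0, 0, 0]],
    [0.6, [0, -1, 0], [0, 0, 0]],
    [0.6, [0, -1, 0], [0, 0, 0]]
  ]
}}

```text
t: 41.32
ee_pos: [578.5, 45.8, 213.3]
orientation: [-0.383, 3.112, -0.002]
ft_force: [-0.1, -0.1, 0.6]
width: 70.2
grasp_force: 0.0
```

>>> {"api": "apply_moves", "payload": {
  "targets": [
    [0.6, [0, -1, 0], [0, 0, 0]],
    [0.6, [0, -1, 0], [0, 0, 0]],
    [0.6, [0.2, -1, 0], [0, 0, 0]],
    [0.6, [0.2, -1, 0], [0, 0, 0]],
    [0.6, [0.2, -1, 0], [0, 0, 0]],
    [0.6, [0.2, -1, 0], [0, 0, 0]],
    [0.6, [0, -0.5, 0], [0, 0, 0.09]],
    [0.6, [0, 0, 0], [0, 0, 0.1]]
  ]
}}

```text
t: 42.32
ee_pos: [618.3, -279.7, 213.0]
orientation: [0.096, 3.134, 0.001]
ft_force: [0.5, -0.1, -0.7]
width: 70.3
grasp_force: 0.0
```

>>> {"api": "apply_moves", "payload": {
  "targets": [
    [0.6, [0, 0, 0], [0, 0, 0.1]],
    [0.6, [0, 0, 0], [0, 0, 0.1]],
    [0.6, [0, 0, 0], [0, 0, 0.09]],
    [0.6, [0, 0, 0], [0, 0, 0]]
  ]
}}

```text
t: 42.82
ee_pos: [618.4, -277.3, 213.6]
orientation: [0.787, 3.035, 0.004]
ft_force: [0.5, -0.1, 0.4]
width: 70.2
grasp_force: 0.0
```

```bash
python3 look.py blue 620 -277 w12
```

```text
ee [ 618.4 -277.3  213.6] tile [ 6.1999e+02 -2.7654e+02  1.5480e+02  8.0000e-02]
disc [(0.88, array([ 566., -172.]))]
turn [ 0.002  0.004 -0.042] deg 3.8 | shift after turn [-0.019  0.027  2.287] | shift before turn [-0.003  0.02   2.287]
turn [ 0.006 -0.004  1.958] deg 176.2 | shift after turn [ 0.019 -0.027  2.287] | shift before turn [-0.003  0.02   2.287]
turn [ 0.002  0.004 -0.042] deg 3.8 | shift after turn [-0.019  0.027  4.207] | shift before turn [0.008 0.012 4.207]
turn [ 0.006 -0.004  1.958] deg 176.2 | shift after turn [ 0.019 -0.027  4.207] | shift before turn [0.008 0.012 4.207]
```

View pics/w12.png

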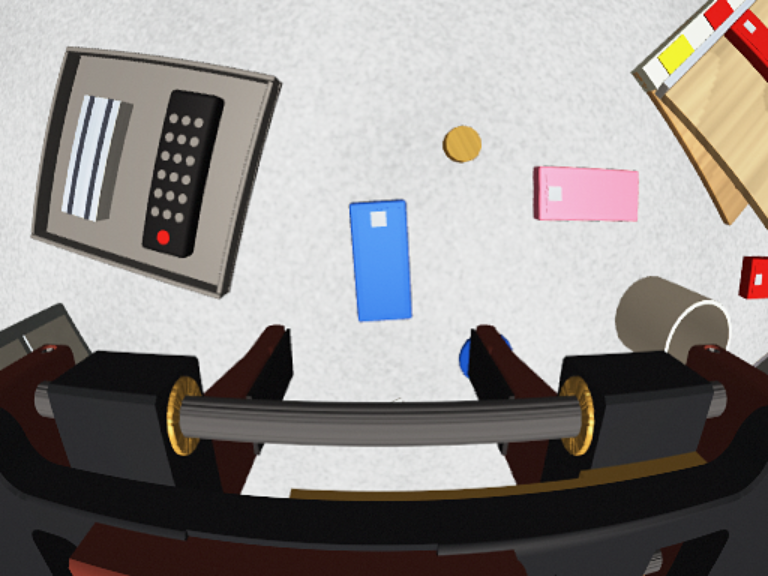

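>>> {"api": "apply_moves", "payload": {
  "targets": [
    [0.6, [-0.02, 0.03, 0.9], [0, 0, -0.04]],
    [0.6, [0, 0, 1], [0, 0, 0]],
    [0.6, [0, 0, 1], [0, 0, 0]],
    [0.6, [0, 0, 0.9], [0, 0, 0]],
    [0.6, [0, 0, 0.4], [0, 0, 0]],
    [-1, [0, 0, 0], [0, 0, 0]],
    [-1, [0, 0, 0], [0, 0, 0]],
    [-1, [0, 0, 0], [0, 0, 0]]
  ]
}}

```text
t: 43.92
ee_pos: [623.8, -277.2, 8.1]
orientation: [0.691, 3.052, 0.001]
ft_force: [0.9, 0.6, 2.0]
width: 45.5
grasp_force: 30.0
```

>>> {"api": "apply_moves", "payload": {
  "targets": [
    [-1, [0, 0, 0], [0, 0, 0]],
    [-1, [0, 0, -0.2], [0, 0, 0]],
    [-1, [0, 0, -0.8], [0, 0, 0]],
    [-1, [0, 0, -1], [0, 0, 0]],
    [-1, [0, 0, -1], [0, 0, 0]],
    [-1, [0, 0, -1], [0, 0, 0]]
  ]
}}

```text
t: 44.68
ee_pos: [620.1, -276.2, 208.0]
orientation: [0.692, 3.055, 0.003]
ft_force: [-0.2, -0.3, -0.8]
width: 45.7
grasp_force: 30.0
```

```bash
python3 - <<'E'
from h import *
o=ctrl.get_obs();print(o["width"],np.round(o["ee_pos"],1),np.round(o["qpos"],2))
plan(D.w([62,44.8,90]),down(104.11));plan(D.w([62,44.8,90]),tilted(14.11))
E
```

```text
45.73821887192235 [ 620.1 -276.2  208. ] [-0.44  0.51  1.52  0.    1.1  -1.57]
turn [ 0.     0.006 -0.44 ] deg 39.6 | shift after turn [-1.63  10.383  1.484] | shift before turn [5.38  9.031 1.472]
turn [-0.076 -0.207 -0.436] deg 44.0 | shift after turn [-1.024 10.383  1.952] | shift before turn [5.38  9.031 1.472]
```

>>> {"api": "apply_moves", "payload": {
  "targets": [
    [-1, [0, 0, 0], [0, 0, -0.11]],
    [-1, [0, 0, 0], [0, 0, -0.11]],
    [-1, [0, 0, 0], [0, 0, -0.11]],
    [-1, [0, 0, 0], [0, 0, -0.11]],
    [-1, [-0.1, 0.6, 0], [0, 0, 0]],
    [-1, [-0.15, 1, 0], [0, 0, 0]],
    [-1, [-0.15, 1, 0], [0, 0, 0]],
    [-1, [-0.15, 1, 0], [0, 0, 0]]
  ]
}}

```text
t: 45.68
ee_pos: [602.8, -93.7, 206.1]
orientation: [-0.383, 3.109, -0.002]
ft_force: [-0.6, 0.3, -1.4]
width: 46.0
grasp_force: 30.0
```

>>> {"api": "apply_moves", "payload": {
  "targets": [
    [-1, [-0.15, 1, 0], [0, 0, 0]],
    [-1, [-0.15, 1, 0], [0, 0, 0]],
    [-1, [-0.15, 1, 0], [0, 0, 0]],
    [-1, [-0.15, 1, 0], [0, 0, 0]],
    [-1, [-0.15, 1, 0], [0, 0, 0]],
    [-1, [-0.15, 1, 0.1], [0, 0, 0]],
    [-1, [-0.18, 0.78, 0.3], [0, 0, 0]],
    [-1, [0, 0, 0.3], [0, -0.11, 0]]
  ]
}}

```text
t: 46.68
ee_pos: [576.0, 250.3, 170.7]
orientation: [-0.366, 2.932, 0.032]
ft_force: [-0.2, -0.7, -1.4]
width: 45.5
grasp_force: 30.0
```

>>> {"api": "apply_moves", "payload": {
  "targets": [
    [-1, [0, 0, 0.3], [0, -0.11, 0]],
    [-1, [0, 0, 0], [0, 0, 0]]
  ]
}}

```text
t: 46.92
ee_pos: [571.9, 245.9, 153.3]
orientation: [-0.345, 2.776, 0.054]
ft_force: [-0.0, 0.4, -0.3]
width: 45.4
grasp_force: 30.0
```

```bash
python3 - <<'E'
from h import *
o=ctrl.get_obs();print(o["width"],np.round(o["ee_pos"],1))
plan(D.w([60,44.5,9]),tilted(14.11))
E
python3 chk.py w13
```

```text
45.42277260738289 [571.9 245.9 153.3]
turn [-0.002 -0.002  0.001] deg 0.3 | shift after turn [0.155 0.015 1.994] | shift before turn [0.149 0.023 1.994]
red 949 x [-25.1 -24.9  -6.9  -6.5] y [-62.1 -61.1 -18.6 -17.5] tab c [-17.  -45.3]
red 5175 x [  1.5   1.8  99.5 103.4] y [-69.7 -65.8 -17.4 -17.3] tab c [ 53.7 -46.6]
green 936 x [-25.4 -24.6  -6.9  -6.8] y [106.9 107.7 150.6 151.4] tab c [-16.9 134.7]
green 5061 x [  1.9   2.1  99.2 103.2] y [109.3 109.5 157.5 161.4] tab c [ 53.8 138.6]
blue 1106 x [-25.  -24.9  -7.   -6.9] y [23.6 23.6 65.7 65.7] tab c [-17.1  44.6]
blue 9929 x [ 20.1  20.3 138.6 138.9] y [ 2.6  7.1 81.5 86.5] tab c [82.1 44. ]
```

>>> {"api": "apply_moves", "payload": {
  "targets": [
    [-1, [0.15, 0.02, 0.5], [0, 0, 0]],
    [-1, [0, 0, 0.8], [0, 0, 0]],
    [-1, [0, 0, 0.5], [0, 0, 0]],
    [-1, [0, 0, 0.19], [0, 0, 0]],
    [-1, [0.06, 0, 0], [0, 0, 0]],
    [-1, [0.06, 0, 0], [0, 0, 0]],
    [-1, [0.04, 0, 0], [0, 0, 0]],
    [-1, [0, 0, 0], [0, 0, 0]]
  ]
}}

```text
t: 47.98
ee_pos: [595.6, 253.0, 57.5]
orientation: [-0.342, 2.767, 0.058]
ft_force: [0.5, 0.2, -0.7]
width: 45.8
grasp_force: 30.0
```

```bash
python3 st.py
```

```text
deck pos [58.19 44.88 10.19] deck force [ 0.2  0.1 -0.9] width 45.8 t 47.975
```

>>> {"api": "apply_moves", "payload": {
  "targets": [
    [-1, [0.06, 0, 0], [0, 0, 0]],
    [-1, [0.06, 0, 0], [0, 0, 0]],
    [-1, [0.02, 0, 0.02], [0, 0, 0]],
    [-1, [0, 0, 0], [0, 0, 0]]
  ]
}}

```text
t: 48.48
ee_pos: [593.4, 252.8, 56.0]
orientation: [-0.341, 2.76, 0.061]
ft_force: [6.5, 0.2, 4.0]
width: 45.7
grasp_force: 30.0
```

```bash
python3 st.py
```

```text
deck pos [55.61 45.25  9.54] deck force [ 7.4 -1.4  1.6] width 45.7 t 48.475
```

>>> {"api": "apply_moves", "payload": {
  "targets": [
    [-1, [-0.02, 0, 0.03], [0, 0, 0]],
    [-1, [0, 0, 0.03], [0, 0, 0]],
    [-1, [0, 0, 0], [0, 0, 0]]
  ]
}}

```text
t: 48.85
ee_pos: [594.2, 253.0, 53.6]
orientation: [-0.342, 2.762, 0.06]
ft_force: [1.1, -0.9, 13.1]
width: 45.7
grasp_force: 30.0
```

```bash
python3 st.py
```

```text
deck pos [55.55 45.23  7.02] deck force [ 5.3 -1.2 12. ] width 45.7 t 48.85
```

>>> {"api": "apply_moves", "payload": {
  "targets": [
    [0.4, [0, 0, 0], [0, 0, 0]],
    [0.4, [0, 0, 0], [0, 0, 0]],
    [0.4, [0, 0, -0.4], [0, 0, 0]],
    [0.4, [0, 0, -0.8], [0, 0, 0]],
    [0.4, [0, 0, -1], [0, 0, 0]],
    [0.4, [0, 0, -1], [0, 0, 0]],
    [0.4, [0, 0, -0.3], [0, 0, 0]],
    [0.4, [0, 0, 0], [0, 0, 0]]
  ]
}}

```text
t: 49.85
ee_pos: [532.5, 237.6, 215.4]
orientation: [-0.342, 2.767, 0.058]
ft_force: [-0.4, 0.4, -0.4]
width: 61.5
grasp_force: 0.0
```

```bash
python3 chk.py w14; python3 tiles.py | grep -E "red|blue|green"; python3 - <<'E'
from h import *
# remote/extrusion in tray?
for n in("scene","side"):
    im=ctrl.get_image(n)
    for l in("remote","extrusion"):print(n,l,[(round(q["score"],2),np.round(pix2world(im,q["xy"],5)[:2]).tolist()) for q in ctrl.pinpoint(l,n)[:2]])
plan([420.5,101,190],down(102))
E
```

```text
red 610 x [-26.3 -25.8  -7.9  -7.9] y [-63.3 -63.1 -19.2 -18.9] tab c [-16.8 -45.4]
red 3222 x [  1.5   1.9 100.1 103.2] y [-69.  -66.  -18.5 -18.3] tab c [ 53.8 -46.6]
green 601 x [-26.2 -25.7  -8.   -8. ] y [108.5 108.9 152.5 152.7] tab c [-16.9 134.8]
green 3092 x [  1.4   2.   98.6 101.8] y [109.8 110.4 157.7 160.1] tab c [ 53.8 138.9]
blue 677 x [-25.5 -25.5  -8.   -8. ] y [23.7 23.8 65.9 66. ] tab c [-16.7  44.7]
blue 3319 x [ 1.8  1.9 99.3 99.3] y [22.2 23.6 68.3 69.8] tab c [53.9 45.9]
scene green [(444, [184.0, -355.0]), (475, [547.0, 330.0]), (194, [761.0, 527.0])]
scene red [(350, [272.0, 98.0]), (75, [395.0, 119.0]), (68, [378.0, 210.0]), (477, [591.0, 149.0]), (544, [848.0, 113.0])]
scene blue [(216, [743.0, -245.0]), (465, [568.0, 240.0]), (212, [396.0, 501.0])]
side green [(435, [184.0, -355.0]), (556, [576.0, 315.0]), (63, [508.0, 318.0]), (653, [787.0, 549.0])]
side red [(74, [536.0, -95.0]), (424, [849.0, 116.0]), (487, [622.0, 134.0])]
side blue [(167, [751.0, -250.0]), (515, [598.0, 225.0]), (64, [529.0, 230.0]), (217, [397.0, 512.0])]
scene remote [(0.84, [470.0, -397.0]), (0.74, [567.0, 241.0])]
scene extrusion [(0.72, [410.0, -457.0])]
side remote []
side extrusion [(0.64, [557.0, 182.0])]
turn [0.002 0.225 0.023] deg 20.3 | shift after turn [ 2.758 -2.204  0.485] | shift before turn [ 2.83  -2.101 -0.519]
```

View pics/w14.png

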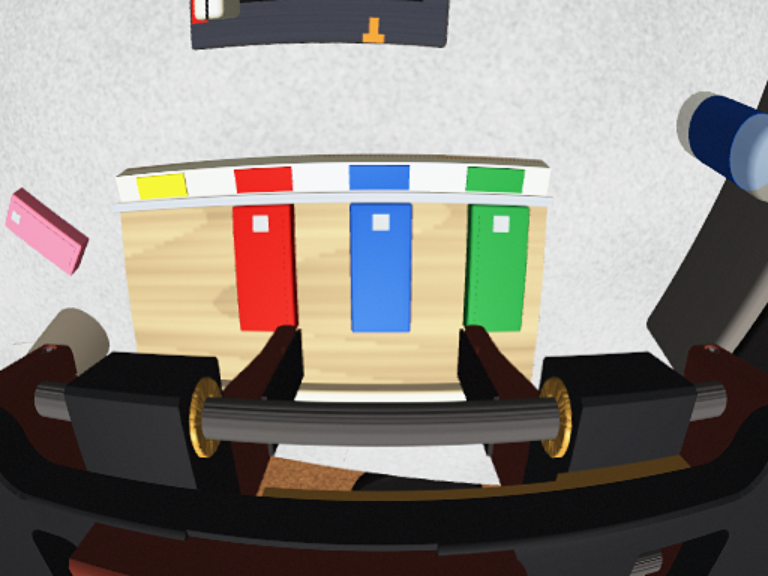

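All three tiles lie against the lip behind their own labels, and the dimmer is at the red end. Next is the dimmer. First I'll measure the pointer from straight above it.

>>> {"api": "apply_moves", "payload": {
  "targets": [
    [0.2, [0, 0, 0], [0, 0.11, 0.01]],
    [0.2, [0, 0, 0], [0, 0.11, 0.01]],
    [0.2, [0.7, 0, 0.1], [0, 0, 0]],
    [0.2, [0.7, -0.2, 0.1], [0, 0, 0]],
    [0.2, [0.7, 0, 0.1], [0, 0, 0]],
    [0.2, [0.65, 0, 0.18], [0, 0, 0]],
    [0.2, [0, 0, 0], [0, 0, 0]],
    [0.2, [0, 0, 0], [0, 0, 0]]
  ]
}}

```text
t: 51.3
ee_pos: [402.0, 199.2, 190.4]
orientation: [-0.336, 3.113, 0.007]
ft_force: [-0.1, 0.7, 0.8]
width: 52.7
grasp_force: 0.0
```

```bash
cat > dim.py <<'E'
from h import *
o=ctrl.get_obs();im=ctrl.get_image("wrist");p=np.array(o["ee_pos"]);d=np.array([-np.sin(np.radians(12)),np.cos(np.radians(12))])
al=lambda q:(np.array(q[:2])-[419.9,101.7])@d
hsv=cv2.cvtColor(im["pixels"],cv2.COLOR_BGR2HSV)
m=(hsv[...,0]>=8)&(hsv[...,0]<=22)&(hsv[...,1]>140)&(hsv[...,2]>140)
print("ee",np.round(p,1),"along",round(al(p),2))
for b,ce,a in blobs(m,50):
    q=wrist2world(im,o,ce,31.5)
    if np.hypot(*(q[:2]-[425,206.6]))<30: print("pointer",np.round(ce,1),a,np.round(q,1),"along",round(al(q),2))
print([(round(q["score"],2),np.round(q["xy"],1),round(al(wrist2world(im,o,q["xy"],70.5)),2)) for q in ctrl.pinpoint("dimmer_top","wrist")[:1]])
plan([398.9,200.4,190],down(102));plan([419.9,101.7,190],down(102))
cv2.imwrite("pics/dim%.0f.png"%(o["t"]*10),im["pixels"])
E
python3 dim.py
```

```text
ee [402.  199.2 190.4] along 99.05
pointer [253.9 200.5] 123 [425.2 206.3  31.5] along 101.22
[(0.78, array([156.9, 185.6]), np.float64(3.33))]
turn [0.002 0.007 0.003] deg 0.7 | shift after turn [0.06  0.038 0.008] | shift before turn [0.059 0.038 0.007]
turn [0.002 0.007 0.003] deg 0.7 | shift after turn [ 0.059 -1.98   0.008] | shift before turn [ 0.069 -1.98   0.   ]
```

>>> {"api": "apply_moves", "payload": {
  "targets": [
    [0.2, [0.06, -0.6, 0], [0, 0.01, 0]],
    [0.2, [0, -0.7, 0], [0, 0, 0]],
    [0.2, [0, -0.68, 0], [0, 0, 0]],
    [0.2, [0, 0, 0], [0, 0, 0]],
    [0.2, [0, 0, 0], [0, 0, 0]]
  ]
}}

```text
t: 52.02
ee_pos: [419.4, 101.6, 189.7]
orientation: [0.335, -3.117, -0.004]
ft_force: [-0.7, 0.3, 0.2]
width: 52.7
grasp_force: 0.0
```

```bash
python3 dim.py; python3 - <<'E'
from h import *
o=ctrl.get_obs();im=ctrl.get_image("wrist");g=cv2.cvtColor(im["pixels"],cv2.COLOR_BGR2GRAY)
r=g[180:186,225:285].mean(0);print(np.round(r).astype(int).tolist())
r=g[188:194,225:285].mean(0);print(np.round(r).astype(int).tolist())
E
```

```text
ee [419.4 101.6 189.7] along 0.01
pointer [339.5 205.5] 116 [424.7 206.1  31.5] along 101.1
[(0.6, array([255.9, 192.4]), np.float64(3.73))]
turn [ 0.002 -0.004  0.004] deg 0.6 | shift after turn [-0.017  2.009 -0.008] | shift before turn [-2.900e-02  2.009e+00 -2.000e-03]
turn [ 0.002 -0.004  0.004] deg 0.6 | shift after turn [-0.017 -0.01  -0.008] | shift before turn [-0.017 -0.01  -0.008]
[229, 119, 66, 98, 116, 116, 115, 116, 114, 116, 116, 115, 115, 116, 110, 73, 66, 64, 178, 249, 246, 248, 250, 250, 250, 251, 249, 152, 101, 225, 254, 250, 249, 250, 249, 245, 243, 222, 70, 22, 27, 26, 29, 28, 30, 28, 30, 29, 29, 30, 29, 28, 29, 29, 29, 28, 28, 29, 30, 28]
[227, 117, 69, 98, 115, 114, 114, 114, 114, 114, 114, 114, 114, 115, 109, 73, 72, 87, 185, 248, 246, 248, 249, 249, 250, 252, 248, 117, 101, 226, 254, 250, 249, 249, 249, 245, 241, 213, 74, 72, 74, 76, 75, 75, 76, 76, 75, 74, 74, 75, 75, 76, 75, 76, 75, 75, 75, 75, 75, 76]
```

>>> {"api": "apply_moves", "payload": {
  "targets": [
    [0.2, [-0.02, 0, 0.8], [0, 0, 0]],
    [0.2, [0, 0, 0.9], [0, 0, 0]],
    [0.2, [0, 0, 0.8], [0, 0, 0]],
    [0.2, [0, 0, 0.38], [0, 0, 0]],
    [0.2, [0, 0, 0], [0, 0, 0]],
    [-1, [0, 0, 0], [0, 0, 0]],
    [-1, [0, 0, 0], [0, 0, 0]],
    [-1, [0, 0, 0], [0, 0, 0]]
  ]
}}

```text
t: 53.18
ee_pos: [419.2, 101.8, 46.3]
orientation: [0.336, -3.118, -0.004]
ft_force: [0.1, 0.1, 0.6]
width: 26.0
grasp_force: 0.0
```

>>> {"api": "apply_moves", "payload": {
  "targets": [
    [-1, [0, 0, 0], [0, 0, 0]]
  ]
}}

```text
t: 53.3
ee_pos: [419.0, 101.8, 46.1]
orientation: [0.335, -3.118, -0.004]
ft_force: [-1.3, 0.9, 5.1]
width: 19.8
grasp_force: 30.0
```

>>> {"api": "apply_moves", "payload": {
  "targets": [
    [-1, [0, 0.3, 0], [0, 0, 0]],
    [-1, [0, 0.4, 0], [0, 0, 0]],
    [-1, [0, 0.4, 0], [0, 0, 0]],
    [-1, [0, 0.4, 0], [0, 0, 0]],
    [-1, [0, 0.3, 0], [0, 0, 0]],
    [-1, [0, 0.2, 0], [0, 0, 0]],
    [-1, [0, 0, 0], [0, 0, 0]],
    [-1, [0, 0, 0], [0, 0, 0]]
  ]
}}

```text
t: 54.3
ee_pos: [398.5, 200.0, 46.2]
orientation: [0.336, -3.119, -0.005]
ft_force: [5.2, 2.9, -0.1]
width: 19.8
grasp_force: 30.0
```

```bash
python3 dim.py
```

```text
ee [398.5 200.   46.2] along 100.55
[(0.81, array([253. , 254.5]), np.float64(100.98))]
turn [ 0.002 -0.003  0.003] deg 0.4 | shift after turn [-0.009  0.01  -2.877] | shift before turn [ 0.004  0.021 -2.877]
turn [ 0.002 -0.003  0.003] deg 0.4 | shift after turn [-0.01  -2.008 -2.877] | shift before turn [ 0.013 -1.997 -2.884]
```

>>> {"api": "apply_moves", "payload": {
  "targets": [
    [0, [0, 0, 0], [0, 0, 0]],
    [0, [0, 0, 0], [0, 0, 0]],
    [0, [0, 0, -0.8], [0, 0, 0]],
    [0, [0, 0, -1], [0, 0, 0]],
    [0, [0, 0, -1], [0, 0, 0]],
    [0, [0, 0, -0.1], [0, 0, 0]],
    [0, [0, 0, 0], [0, 0, 0]]
  ]
}}

```text
t: 55.28
ee_pos: [397.8, 198.8, 190.5]
orientation: [0.336, -3.116, -0.003]
ft_force: [-0.5, -0.2, -0.4]
width: 43.7
grasp_force: 0.0
```

```bash
python3 dim.py; python3 - <<'E'
from h import *
im=ctrl.get_image("wrist");g=cv2.cvtColor(im["pixels"],cv2.COLOR_BGR2GRAY)
print(np.round(g[184:192,235:275].mean(0)).astype(int).tolist())
c=im["pixels"][150:230,190:320];cv2.imwrite("pics/dimcrop.png",cv2.resize(c,None,fx=6,fy=6,interpolation=cv2.INTER_CUBIC))
E
```

```text
ee [397.8 198.8 190.5] along 99.55
pointer [253.3 209.1] 81 [427.9 206.7  31.5] along 101.01
[(0.73, array([257.4, 192.4]), np.float64(104.71))]
turn [ 0.001 -0.006  0.003] deg 0.7 | shift after turn [-0.041  0.029 -0.012] | shift before turn [-0.041  0.029 -0.012]
turn [ 0.001 -0.006  0.003] deg 0.7 | shift after turn [-0.041 -1.989 -0.012] | shift before turn [-0.03  -1.989 -0.017]
[56, 57, 57, 57, 57, 56, 56, 54, 57, 156, 244, 247, 249, 250, 250, 250, 252, 252, 210, 67, 202, 255, 251, 250, 250, 250, 248, 245, 234, 111, 46, 52, 54, 54, 55, 54, 54, 54, 53, 53]
```

View pics/dimcrop.png

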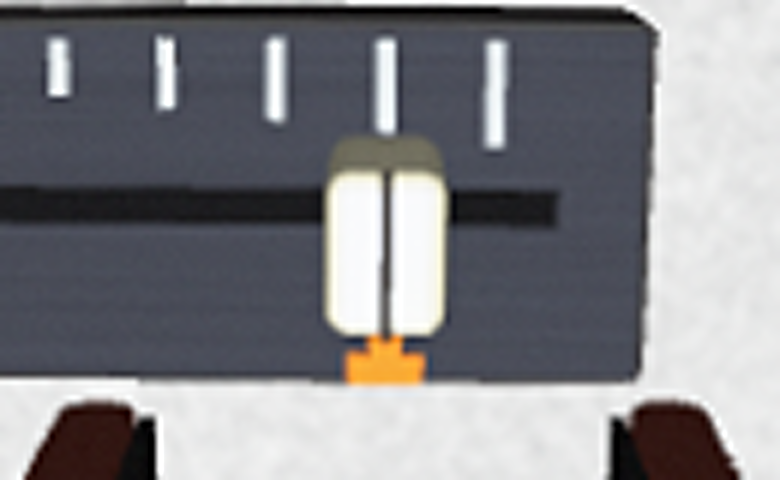

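The grip's line stands over the pointer tip. One last check that nothing was knocked, then I'll hand in.

```bash
python3 - <<'E'
from h import *
im=ctrl.get_image("scene");ok=True
for c,n in(("red",(591,149)),("green",(547,330)),("blue",(568,240))):
    d=min(np.hypot(*(pix2world(im,ce,12)[:2]-n)) for _,ce,a in blobs(colmask(im,c),60));print(c,round(d,1));ok&=d<5
for l,n in(("remote",(470,-397)),("extrusion",(410,-457))):
    d=min([np.hypot(*(pix2world(im,q["xy"],5)[:2]-n)) for q in ctrl.pinpoint(l,"scene")]+[99]);print(l,round(d,1));ok&=d<12
print(ok)
if ok:print(ctrl.close_job())
E
```

```text
red 0.3
green 0.2
blue 0.4
remote 7.1
extrusion 11.3
True
the job is handed in; nothing more can be done
None
```

The job is done and handed in: the remote and the offcut are in the tray, the red, green and blue tiles lie against the lip behind their own labels (there was no yellow tile on the table), and the dimmer stayed off during the changes and now stands at the orange pointer to within about 1 mm.

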